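# Crib of support blocks for the sample rack

## Task

Raise the sample rack on a stand built in the middle of the white spill tray out of all the square wooden support blocks, which lie packed against one another and a lamp carton. Push the first block clear of the bundle without shifting the other blocks, and never shift the carton, whose lamp is fragile. Lay two blocks side by side lengthways of the tray with a gap of about 4 cm between them, the next two crosswise on them in the same way, a fifth block, if there is one, crosswise over the middle, and stand the rack upright on the middle of the top.

Things in the scene. Friction and masses are not known exactly. Their poses are not given: they have to be found in the camera images.
- block1_c (a point): plain square hardwood support block, 150 mm long, 34 x 34 mm section, 120 g, all blocks alike; the point is its centre, x runs along its length. At the start it lies on the bench (centre 17 mm up), its long sides touching its neighbours. Always present.
- block2_c (a point): plain square hardwood support block, 150 mm long, 34 x 34 mm section, 120 g, all blocks alike; the point is its centre, x runs along its length. At the start it lies on the bench (centre 17 mm up), its long sides touching its neighbours. Always present.
- block3_c (a point): plain square hardwood support block, 150 mm long, 34 x 34 mm section, 120 g, all blocks alike; the point is its centre, x runs along its length. At the start it lies on the bench (centre 17 mm up), its long sides touching its neighbours. Always present.
- block4_c (a point): plain square hardwood support block, 150 mm long, 34 x 34 mm section, 120 g, all blocks alike; the point is its centre, x runs along its length. At the start it lies on the bench (centre 17 mm up), its long sides touching its neighbours. Either block4 or block5 is absent in some starts.
- block5_c (a point): plain square hardwood support block, 150 mm long, 34 x 34 mm section, 120 g, all blocks alike; the point is its centre, x runs along its length. At the start it lies on the bench (centre 17 mm up), its long sides touching its neighbours. Either block4 or block5 is absent in some starts.
- carton_c (a point): white lamp carton lying in the bundle, 165 mm long, 46 x 46 mm, 300 g; the point is its centre, x along its length, roughly in the robot's left-right direction. Blocks lie touching along it: block1 then block4 on its +y side; block2, block3, block5 on its -y side; ends level to about 20 mm. The bundle is to the left or right of the robot; the bench past its ends is free. Must not shift.
- tray_in (a point): white plastic spill tray, fixed, on the other side from the bundle: outside 290 mm along x, 240 mm along y, floor 5 mm thick, rim 12 mm above the bench, 5 mm walls; the point is the centre of its inner floor (5 mm above the bench), z up
- rack_c (a point): sample rack: grey plastic block 126 mm long (x), 48 mm wide (y), 44 mm tall, with two rows of white-capped tubes fixed in it that rise to 66 mm above its foot; 250 g; the point is the middle of the block, 22 mm above its foot, z up. It stands on the bench between the bundle and the tray, its length roughly fore and aft
Not all that is in view belongs to the job. What is shaped like the part that bears block3_c but purple or yellow is not meant.

How it is judged:
On the way:
1. one block has been pushed clear (moved over 50 mm) while the other blocks and the carton lie where they were (within 12 mm) (distance of any of block1_c, block2_c, block3_c, block4_c, block5_c from where it was at the start of the episode above 0.05 m and (distance of each of block2_c, block3_c, block4_c, block5_c from where it was at the start of the episode below 0.012 m or distance of each of block1_c, block3_c, block4_c, block5_c from where it was at the start of the episode below 0.012 m or distance of each of block1_c, block2_c, block4_c, block5_c from where it was at the start of the episode below 0.012 m or distance of each of block1_c, block2_c, block3_c, block5_c from where it was at the start of the episode below 0.012 m or distance of each of block1_c, block2_c, block3_c, block4_c from where it was at the start of the episode below 0.012 m) and distance of carton_c from where it was at the start of the episode below 0.012 m), for 0.2 s.
At the end, for the whole second after the job is handed in: Bottom pair along the tray, all blocks level and square to it (0.2 rad), centred lengthwise (25 mm), in crosswise layers; pairs 22 to 55 mm either side of the tray's centre, a fifth on top in the middle (18 mm). Rack upright on top within 25 mm of centre. Carton within 20 mm. All at rest (((z of block1_c in the frame of tray_in between 0.009 and 0.025 m and x of block1_c in the frame of tray_in between -0.025 and 0.025 m and angle between the x axis of block1_c and the x axis of tray_in, either way round below 0.2 rad and y of block1_c in the frame of tray_in between 0.022 and 0.055 m) or (z of block1_c in the frame of tray_in between 0.009 and 0.025 m and x of block1_c in the frame of tray_in between -0.025 and 0.025 m and angle between the x axis of block1_c and the x axis of tray_in, either way round below 0.2 rad and y of block1_c in the frame of tray_in between -0.055 and -0.022 m) or (z of block1_c in the frame of tray_in between 0.043 and 0.059 m and y of block1_c in the frame of tray_in between -0.025 and 0.025 m and angle between the x axis of block1_c and the y axis of tray_in, either way round below 0.2 rad and x of block1_c in the frame of tray_in between 0.022 and 0.055 m) or (z of block1_c in the frame of tray_in between 0.043 and 0.059 m and y of block1_c in the frame of tray_in between -0.025 and 0.025 m and angle between the x axis of block1_c and the y axis of tray_in, either way round below 0.2 rad and x of block1_c in the frame of tray_in between -0.055 and -0.022 m) or (z of block1_c in the frame of tray_in between 0.077 and 0.093 m and x of block1_c in the frame of tray_in between -0.025 and 0.025 m and angle between the x axis of block1_c and the x axis of tray_in, either way round below 0.2 rad and y of block1_c in the frame of tray_in between -0.018 and 0.018 m)) and ((z of block2_c in the frame of tray_in between 0.009 and 0.025 m and x of block2_c in the frame of tray_in between -0.025 and 0.025 m and angle between the x axis of block2_c and the x axis of tray_in, either way round below 0.2 rad and y of block2_c in the frame of tray_in between 0.022 and 0.055 m) or (z of block2_c in the frame of tray_in between 0.009 and 0.025 m and x of block2_c in the frame of tray_in between -0.025 and 0.025 m and angle between the x axis of block2_c and the x axis of tray_in, either way round below 0.2 rad and y of block2_c in the frame of tray_in between -0.055 and -0.022 m) or (z of block2_c in the frame of tray_in between 0.043 and 0.059 m and y of block2_c in the frame of tray_in between -0.025 and 0.025 m and angle between the x axis of block2_c and the y axis of tray_in, either way round below 0.2 rad and x of block2_c in the frame of tray_in between 0.022 and 0.055 m) or (z of block2_c in the frame of tray_in between 0.043 and 0.059 m and y of block2_c in the frame of tray_in between -0.025 and 0.025 m and angle between the x axis of block2_c and the y axis of tray_in, either way round below 0.2 rad and x of block2_c in the frame of tray_in between -0.055 and -0.022 m) or (z of block2_c in the frame of tray_in between 0.077 and 0.093 m and x of block2_c in the frame of tray_in between -0.025 and 0.025 m and angle between the x axis of block2_c and the x axis of tray_in, either way round below 0.2 rad and y of block2_c in the frame of tray_in between -0.018 and 0.018 m)) and ((z of block3_c in the frame of tray_in between 0.009 and 0.025 m and x of block3_c in the frame of tray_in between -0.025 and 0.025 m and angle between the x axis of block3_c and the x axis of tray_in, either way round below 0.2 rad and y of block3_c in the frame of tray_in between 0.022 and 0.055 m) or (z of block3_c in the frame of tray_in between 0.009 and 0.025 m and x of block3_c in the frame of tray_in between -0.025 and 0.025 m and angle between the x axis of block3_c and the x axis of tray_in, either way round below 0.2 rad and y of block3_c in the frame of tray_in between -0.055 and -0.022 m) or (z of block3_c in the frame of tray_in between 0.043 and 0.059 m and y of block3_c in the frame of tray_in between -0.025 and 0.025 m and angle between the x axis of block3_c and the y axis of tray_in, either way round below 0.2 rad and x of block3_c in the frame of tray_in between 0.022 and 0.055 m) or (z of block3_c in the frame of tray_in between 0.043 and 0.059 m and y of block3_c in the frame of tray_in between -0.025 and 0.025 m and angle between the x axis of block3_c and the y axis of tray_in, either way round below 0.2 rad and x of block3_c in the frame of tray_in between -0.055 and -0.022 m) or (z of block3_c in the frame of tray_in between 0.077 and 0.093 m and x of block3_c in the frame of tray_in between -0.025 and 0.025 m and angle between the x axis of block3_c and the x axis of tray_in, either way round below 0.2 rad and y of block3_c in the frame of tray_in between -0.018 and 0.018 m)) and ((z of block4_c in the frame of tray_in between 0.009 and 0.025 m and x of block4_c in the frame of tray_in between -0.025 and 0.025 m and angle between the x axis of block4_c and the x axis of tray_in, either way round below 0.2 rad and y of block4_c in the frame of tray_in between 0.022 and 0.055 m) or (z of block4_c in the frame of tray_in between 0.009 and 0.025 m and x of block4_c in the frame of tray_in between -0.025 and 0.025 m and angle between the x axis of block4_c and the x axis of tray_in, either way round below 0.2 rad and y of block4_c in the frame of tray_in between -0.055 and -0.022 m) or (z of block4_c in the frame of tray_in between 0.043 and 0.059 m and y of block4_c in the frame of tray_in between -0.025 and 0.025 m and angle between the x axis of block4_c and the y axis of tray_in, either way round below 0.2 rad and x of block4_c in the frame of tray_in between 0.022 and 0.055 m) or (z of block4_c in the frame of tray_in between 0.043 and 0.059 m and y of block4_c in the frame of tray_in between -0.025 and 0.025 m and angle between the x axis of block4_c and the y axis of tray_in, either way round below 0.2 rad and x of block4_c in the frame of tray_in between -0.055 and -0.022 m) or (z of block4_c in the frame of tray_in between 0.077 and 0.093 m and x of block4_c in the frame of tray_in between -0.025 and 0.025 m and angle between the x axis of block4_c and the x axis of tray_in, either way round below 0.2 rad and y of block4_c in the frame of tray_in between -0.018 and 0.018 m)) and ((z of block5_c in the frame of tray_in between 0.009 and 0.025 m and x of block5_c in the frame of tray_in between -0.025 and 0.025 m and angle between the x axis of block5_c and the x axis of tray_in, either way round below 0.2 rad and y of block5_c in the frame of tray_in between 0.022 and 0.055 m) or (z of block5_c in the frame of tray_in between 0.009 and 0.025 m and x of block5_c in the frame of tray_in between -0.025 and 0.025 m and angle between the x axis of block5_c and the x axis of tray_in, either way round below 0.2 rad and y of block5_c in the frame of tray_in between -0.055 and -0.022 m) or (z of block5_c in the frame of tray_in between 0.043 and 0.059 m and y of block5_c in the frame of tray_in between -0.025 and 0.025 m and angle between the x axis of block5_c and the y axis of tray_in, either way round below 0.2 rad and x of block5_c in the frame of tray_in between 0.022 and 0.055 m) or (z of block5_c in the frame of tray_in between 0.043 and 0.059 m and y of block5_c in the frame of tray_in between -0.025 and 0.025 m and angle between the x axis of block5_c and the y axis of tray_in, either way round below 0.2 rad and x of block5_c in the frame of tray_in between -0.055 and -0.022 m) or (z of block5_c in the frame of tray_in between 0.077 and 0.093 m and x of block5_c in the frame of tray_in between -0.025 and 0.025 m and angle between the x axis of block5_c and the x axis of tray_in, either way round below 0.2 rad and y of block5_c in the frame of tray_in between -0.018 and 0.018 m)) and z of rack_c in the frame of tray_in between 0.082 and 0.132 m and horizontal distance between rack_c and tray_in below 0.025 m and angle between rack_c's own z axis and vertical below 0.1 rad and distance of carton_c from where it was at the start of the episode below 0.02 m and linear speed of each of block1, block2, block3, block4, block5, rack below 0.02 m/s); the robot touches nothing.
It fails at once if the lamp carton is shifted by more than 20 mm (distance of carton_c from where it was at the start of the episode above 0.02 m).
Of block4, block5 only 1 to 2 are there at a start; the rules pass over those that are not, and their reading is None.
At some moment in a run one of rack may be knocked a few centimetres aside while the robot is not near it.
Once in a run the grip may slacken for a moment while it holds something.
It also fails if it takes over 210 s, if anything falls off the work surface, if the arm or the gripper's body presses on something with over 40 N, if the wrist force passes 120 N, or if a joint passes its speed limit or range.

## Robot

A 6-joint arm with a two-finger parallel gripper is mounted at the origin on the work surface. World frame = base frame: x ahead of the robot, y to its left, z up, the work surface at z = 0. Lengths are in m, angles in rad, forces in N, time in s.
With the tool pointing down it reaches from about 0.4 to 0.825 m from the base axis. Payload 7 kg.
Tool frame: the origin (TCP) lies at the centre of the arm's flange, where the gripper is bolted on; the fingertips stand 173 mm ahead of it and the grasp point (between the pads) lies 155 mm ahead of it; x points along the fingers, y is the direction in which the jaws open and shut, and the axes are right-handed (so a half turn about x gives the same grasp; the last joint's range is limited). The gripper opens to 85 mm and grips with 20 to 120 N. Pads are 22 mm wide; open, the fingers measure 114 mm over their backs; the gripper's body (76 mm by 85 mm) begins 54 mm behind the grasp point. The pads swing forward as they close: fully open they stand 13 mm farther back than shut.
Start: joints at [-1.058, 0.359, 0.012, 0, -1.224, -0.288], TCP at [0.15, -0.658, 0.405] pointing down, gripper open.
Joint ranges: [-3.07, 3.07], [-1.43, 2.12], [-1.02, 1.25], [-3.03, 1.67], [-3.05, -0], [-3.03, 3.03]. Speed limits (rad/s): [2.39, 2.39, 3.01, 3.14, 3.14, 3.14].

## Interface

Orientations are given as [roll, pitch, yaw] about the fixed x, y, z axes, in that order (R = Rz(yaw) Ry(pitch) Rx(roll)).
In Python, from plant import observe, snapshot, camera_params, hand_in gives the robot as it stands.
- The arm moves only by the tool servo_tool, never from a script. Its arguments are lists of equal length, an entry for each row: "offset": the shift along the tool's x, y, z in cm, a list of three; "roll": the turn about the tool's x in rad; "hand": the opening, from -1 (shut) to 1 (fully open). A call has 1 to 8 rows; each row shifts and turns the pose as measured when the row begins, along the tool's axes as they then stand; what a row does not reach is not made up. A row lasts 1/8 s, in which the tool goes at most 62.5 mm and 10.7 degrees, less where a joint would pass 70% of its speed; a pose out of reach is approached as far as the arm can. A call is refused whole if a number of a shift passes 6.25 or a number of a turn 0.188, either way. A call with a gripper value outside its range is refused whole. The fingers move at their own pace and stop on an object; "squeeze" is the grip in N (left out, the last holds). Time passes only in rows, so rows that do not move let the fingers close. It gives the time, the measured TCP pose, the force and the opening at its end, in the units of the state.
- observe(): the state, without advancing time (a new reading comes with each control period).
- snapshot(name): name is "side" or "top"; returns the picture (384x512x3 uint8, red, green, blue); there is no depth.
- camera_params(name): a dict with "intrinsics" (3x3 intrinsics, pixels), "xyz" and "orientation" of the camera in the world. Camera axes: x right, y down, z forward; pixel columns grow to the right and rows downward; lengths in m; the calibration is good to about 2 mm. A picture is of the moment at which its call begins. camera_params takes no time and is no camera call.
- hand_in(): hands the job in, once; it reports no verdict.
The state is a dict: "clock": time; "qpos": joint angles; "joint_velocities": joint speeds; "joint_torque": joint torques, N m; "eef_pos": TCP position; "tool_rot": TCP orientation; "wrist_force": force on the tool from outside, world axes, zero at the start; "torque": the same for the moment, N m; "grip_width": finger opening in m.
Only numpy, scipy, OpenCV 4.12 (cv2) and the standard library are available. Lean on these libraries where they do the work, as an engineer would, in place of code of your own. Each camera call takes 0.05 s, during which the arm holds its last target. There are 200 camera calls.

## Working session

There is one attempt and no reset: what is moved stays moved. The work goes in short steps, Python scripts to look and compute and a tool call to move; the robot and the scene stay as the last step left them, time stands still between calls to the robot, and variables do not carry over. Pictures are saved under pics/ and viewed, on a budget of 14 in all, crops included, one or two more only if the job needs it, and the job is handed in when it is done.

Besides the shell and the picture viewer there is one more tool, called after "Emit:" as name(argument=value, ...) on one line, values as JSON. servo_tool: Moves the arm, as the interface text tells. Its arguments: {"type":"object","properties":{"offset":{"type":"array"},"roll":{"type":"array"},"hand":{"type":"array"},"squeeze":{"type":"number"}},"required":["offset","roll","hand"]}

```bash
mkdir -p pics
cat > h.py <<'E'
import numpy as np, cv2
from plant import observe, snapshot, camera_params, hand_in
from scipy.spatial.transform import Rotation as R
def save(im,n): cv2.imwrite('pics/'+n,cv2.cvtColor(im,cv2.COLOR_RGB2BGR))
def cam(n):
    p=camera_params(n); o=np.array(p['orientation'],float)
    M=o if o.shape==(3,3) else R.from_euler('xyz',o).as_matrix()
    return np.array(p['intrinsics']),np.array(p['xyz']),M
def ray(n,uv,z):
    K,c,M=cam(n); uv=np.atleast_2d(uv).astype(float)
    d=(M@np.linalg.inv(K)@np.c_[uv,np.ones(len(uv))].T).T
    return c+d*((z-c[2])/d[:,2])[:,None]
def proj(n,P):
    K,c,M=cam(n); q=(K@M.T@(np.atleast_2d(P)-c).T).T
    return q[:,:2]/q[:,2:]
E
python3 - <<'E'
from h import *
for n in('top','side'): print(camera_params(n)); save(snapshot(n),n+'0.png')
print(observe())
E
```

```text
{'intrinsics': array([[357.88323637,   0.        , 253.90242008],
       [  0.        , 357.88323637, 195.58984195],
       [  0.        ,   0.        ,   1.        ]]), 'xyz': array([ 0.41273866, -0.10586646,  0.91235626]), 'orientation': array([-3.07864460e+00, -1.06433813e-03, -1.55430695e+00])}
{'intrinsics': array([[492.65136725,   0.        , 245.40497409],
       [  0.        , 492.65136725, 192.49660455],
       [  0.        ,   0.        ,   1.        ]]), 'xyz': array([0.43978773, 0.71040781, 0.86111546]), 'orientation': array([-2.35347114,  0.00827087, -3.10221308])}
{'clock': 0.1, 'qpos': array([-1.05792151e+00,  3.59322708e-01,  1.11753497e-02, -3.11841645e-04,
       -1.22408621e+00, -2.88089600e-01]), 'joint_velocities': array([ 0.00067516, -0.0005668 ,  0.00212874,  0.00038502,  0.00066791,
        0.00072943]), 'joint_torque': array([-1.92737192e-03, -5.84766412e+01,  2.94110531e+01,  6.95467785e+00,
       -3.17694779e-03, -3.21168397e-05]), 'eef_pos': array([ 0.15041402, -0.65786249,  0.40386259]), 'tool_rot': array([1.6576927 , 1.56932948, 1.88237174]), 'wrist_force': array([-0.01228274,  0.09690308,  0.08429058]), 'torque': array([ 0.00795777,  0.01137714, -0.00905238]), 'grip_width': 0.08517115276049514}
```

View pics/top0.png

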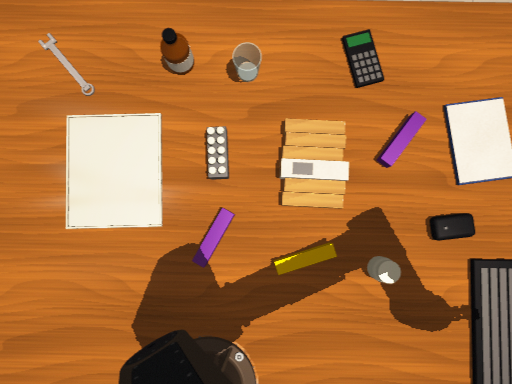

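View pics/side0.png

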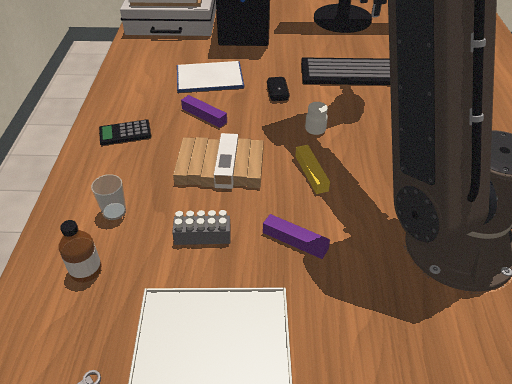

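```bash
cat > m.py <<'E'
from h import *
im=cv2.cvtColor(cv2.imread('pics/top0.png'),cv2.COLOR_BGR2RGB)
hsv=cv2.cvtColor(im,cv2.COLOR_RGB2HSV)
def rect(mask,roi,z,name):
    x0,y0,x1,y1=roi; m=np.zeros(mask.shape,np.uint8); m[y0:y1,x0:x1]=mask[y0:y1,x0:x1]
    m=cv2.morphologyEx(m,cv2.MORPH_CLOSE,np.ones((5,5)))
    c=max(cv2.findContours(m,0,1)[0],key=cv2.contourArea)
    P=ray('top',c[:,0,:],z)[:,:2].astype(np.float32)
    (cx,cy),(w,h),a=cv2.minAreaRect(P*1000); print(name,cx,cy,w,h,a)
white=((hsv[...,1]<60)&(hsv[...,2]>140)).astype(np.uint8)*255
rect(white,(50,100,180,240),.012,'tray')
rect(white,(270,150,360,190),.046,'carton')
tan=((hsv[...,0]>12)&(hsv[...,2]>190)&(hsv[...,1]>80)).astype(np.uint8)*255
rect(tan,(275,110,355,162),.034,'far'); rect(tan,(275,178,355,215),.034,'near')
rk=((hsv[...,1]<90)).astype(np.uint8)*255
rect(rk,(195,115,240,190),.05,'rack')
cr=cv2.resize(im[105:220,190:360],None,fx=4.6,fy=4.6,interpolation=cv2.INTER_CUBIC); save(cr,'crop1.png')
E
python3 m.py
```

```text
tray 528.9295654296875 250.84202575683594 288.4765319824219 240.54229736328125 2.3846776485443115
carton 534.8182373046875 -251.9742431640625 163.93724060058594 46.944210052490234 88.27438354492188
far 616.7572631835938 -254.4932861328125 120.79302215576172 197.68389892578125 0.9545676112174988
near 469.7077941894531 -255.06552124023438 88.70521545410156 194.93089294433594 0.9454835653305054
rack 570.9354858398438 -14.718645095825195 127.18125915527344 48.79967498779297 3.596552610397339
```

View pics/crop1.png

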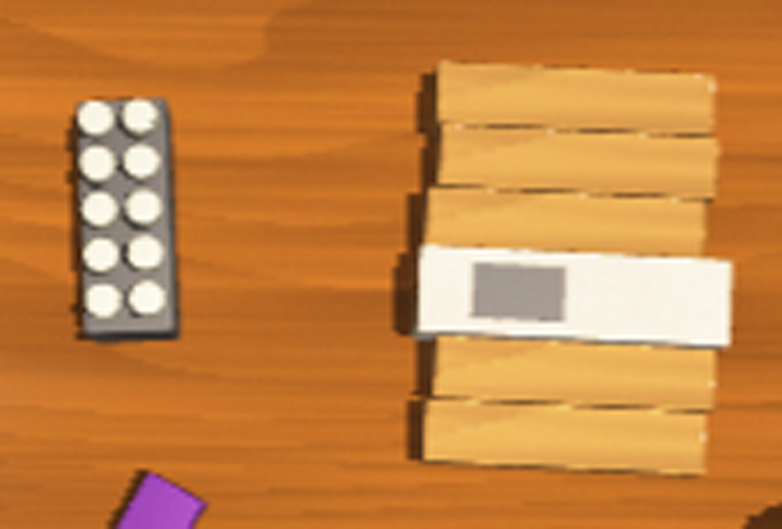

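```bash
cat > b.py <<'E'
from h import *
B=dict(A=[(427,399),(706,412),(704,473),(424,461)],B=[(437,340),(714,350),(712,410),(433,398)],C=[(430,190),(706,203),(703,255),(427,246)],D=[(442,128),(718,140),(716,198),(440,185)],E=[(440,62),(715,75),(713,133),(438,122)])
for k,v in B.items():
    P=ray('top',np.array(v)/4.6+[190,105]-.4,.034)[:,:2]*1000
    d=(P[0]-P[1]+P[3]-P[2])/2
    print(k,P.mean(0).round(1),'len',np.linalg.norm(d).round(1),'wid',np.linalg.norm(P[0]-P[3]).round(1),'ang',np.degrees(np.arctan2(d[1],d[0])).round(2))
E
python3 b.py
cat >> h.py <<'E'
def tool(): # grasp point (m), jaw angle deg
    o=observe(); M=R.from_euler('xyz',o['tool_rot']).as_matrix()
    return o,M,o['eef_pos']+M[:,0]*.155
def go(x,y,z,jaw=None,tip=False):
    "cm offsets in tool axes to bring the grasp point (x,y,z mm) and roll for jaw angle (deg)"
    o,M,g=tool(); t=np.array([x,y,z])/1000
    a=np.degrees(np.arctan2(M[1,1],M[0,1]))
    r=None
    if jaw is not None:
        r=-((jaw-a+90)%180-90)  # tool x down: +roll = -yaw
    print('t',round(o['clock'],2),'g',(g*1000).round(1),'jaw',a.round(1),'axis',M[:,0].round(3),'w',o['grip_width'].round(4),'F',o['wrist_force'].round(1),'off',(M.T@(t-g)*100).round(2),'roll',None if r is None else np.radians(r).round(3), 'q6',o['qpos'][5].round(2))
    if r is not None:
        # offset after the roll is done
        M2=M@R.from_euler('x',np.radians(r)).as_matrix(); print('  off after roll',(M2.T@(t-g)*100).round(2))
E
python3 -c "
from h import *
go(469,-360,100,0)"
```

```text
A [ 461. -250.] len 149.5 wid 33.2 ang 88.38
B [ 494.2 -254.5] len 149.0 wid 31.3 ang 88.68
C [ 575.8 -250. ] len 148.8 wid 30.5 ang 88.65
D [ 609.  -256.5] len 149.1 wid 31.2 ang 88.33
E [ 644.5 -255. ] len 149.0 wid 33.0 ang 88.42Traceback (most recent call last):
  File "<string>", line 3, in <module>
    go(469,-360,100,0)
    ~~^^^^^^^^^^^^^^^^
  File "h.py", line 26, in go
    print('t',round(o['clock'],2),'g',(g*1000).round(1),'jaw',a.round(1),'axis',M[:,0].round(3),'w',o['grip_width'].round(4),'F',o['wrist_force'].round(1),'off',(M.T@(t-g)*100).round(2),'roll',None if r is None else np.radians(r).round(3), 'q6',o['qpos'][5].round(2))
                                                                                                    ^^^^^^^^^^^^^^^^^^^^^
AttributeError: 'float' object has no attribute 'round'
```

```bash
sed -i "s/o\['grip_width'\].round(4)/round(float(o['grip_width']),4)/" h.py; python3 -c "
from h import *
go(460,-140,110,0)"
```

```text
t 0.1 g [ 150.3 -657.6  248.9] jaw 102.9 axis [-0.     0.001 -1.   ] w 0.0852 F [-0.   0.1  0.1] off [13.94 43.54 41.72] roll -1.346 q6 -0.29
  off after roll [ 13.94 -30.97  51.75]
```

Emit:
servo_tool(offset=[[0,0,4],[0,0,5],[0,0,5],[0,0,5],[0,0,5],[0,0,5],[0,0,5],[0,0,0]], roll=[-0.18,-0.18,-0.18,-0.18,-0.18,-0.18,-0.18,-0.08], hand=[-1,-1,-1,-1,-1,-1,-1,-1])

```text
clock: 1.1
eef_pos: [0.3791, -0.4238, 0.3991]
tool_rot: [0.583, 1.561, 2.189]
wrist_force: [-0.3, -1.1, 0.2]
grip_width: 0.0004
```

```bash
python3 -c "
from h import *
go(460,-140,110,-1.5)"
```

```text
t 1.1 g [ 378.2 -422.5  244.1] jaw -178.0 axis [-0.006  0.008 -1.   ] w 0.0004 F [-0.3 -1.1  0.2] off [13.59 -9.25 27.84] roll 0.062 q6 0.54
  off after roll [13.59 -7.51 28.36]
```

Emit:
servo_tool(offset=[[0,-1.2,4.8],[0,-1.2,4.8],[1,-1.2,4.8],[2,-1.2,4.8],[3,-1.3,4.6],[3.5,-1.2,4.4],[4,0,0],[0,0,0]], roll=[0.06,0,0,0,0,0,0,0], hand=[-1,-1,-1,-1,-1,-1,-1,-1])

```text
clock: 2.1
eef_pos: [0.4571, -0.132, 0.2623]
tool_rot: [0.548, 1.562, 2.096]
wrist_force: [-0.3, -0.7, 0.2]
grip_width: 0.0
```

```bash
python3 -c "
from h import *
go(459,-145,28,-1.5)"
```

```text
t 2.1 g [ 456.4 -130.8  107.3] jaw 178.7 axis [-0.005  0.008 -1.   ] w 0.0 F [-0.3 -0.7  0.2] off [ 7.92 -0.33 -1.47] roll 0.003 q6 -0.14
  off after roll [ 7.92 -0.34 -1.47]
```

Emit:
servo_tool(offset=[[4,-0.3,-0.5],[4,0,-1],[0,0,-1],[0,0,-1.5],[0,0,-1.5],[0,0,-1.5],[0,0,-1.5],[0,0,-1.5]], roll=[0,0,0,0,0,0,0,0], hand=[-1,-1,-1,-1,-1,-1,-1,-1])

```text
clock: 3.1
eef_pos: [0.4623, -0.2387, 0.191]
tool_rot: [-0.97, 1.559, 0.578]
wrist_force: [-0.1, 0.6, -0.6]
grip_width: -0.0003
```

```bash
cat >> h.py <<'E'
def shot(n,cam_,box=None,f=1):
    im=snapshot(cam_)
    if box: x0,y0,x1,y1=box; im=im[y0:y1,x0:x1]
    if f!=1: im=cv2.resize(im,None,fx=f,fy=f,interpolation=cv2.INTER_CUBIC)
    save(im,n)
E
python3 -c "
from h import *
go(459,-264,28,-1.5)"
```

```text
t 3.1 g [ 463.9 -237.6   36. ] jaw 178.7 axis [ 0.01   0.007 -1.   ] w -0.0003 F [-0.1  0.6 -0.6] off [ 0.77  0.44 -2.65] roll 0.004 q6 0.09
  off after roll [ 0.77  0.43 -2.65]
```

Emit:
servo_tool(offset=[[0,0.2,-1.4],[0,0.2,-1.4],[0,0,0],[0,0,1.5],[-5,0,0],[-5,0,0]], roll=[0,0,0,0,0,0], hand=[-1,-1,-1,-1,-1,-1])

```text
clock: 3.85
eef_pos: [0.4553, -0.2529, 0.2887]
tool_rot: [-0.017, 1.562, 1.529]
wrist_force: [1.0, -0.4, -0.3]
grip_width: -0.0002
```

```bash
python3 -c "
from h import *
go(461,-360,100,-1.5); shot('t1.png','top',(190,90,430,250),3.3)"
```

```text
t 3.85 g [ 455.3 -251.6  133.7] jaw 178.6 axis [ 0.     0.008 -1.   ] w -0.0002 F [ 1.  -0.4 -0.3] off [  3.28  -0.83 -10.86] roll 0.002 q6 0.12
  off after roll [  3.28  -0.85 -10.85]
```

View pics/t1.png

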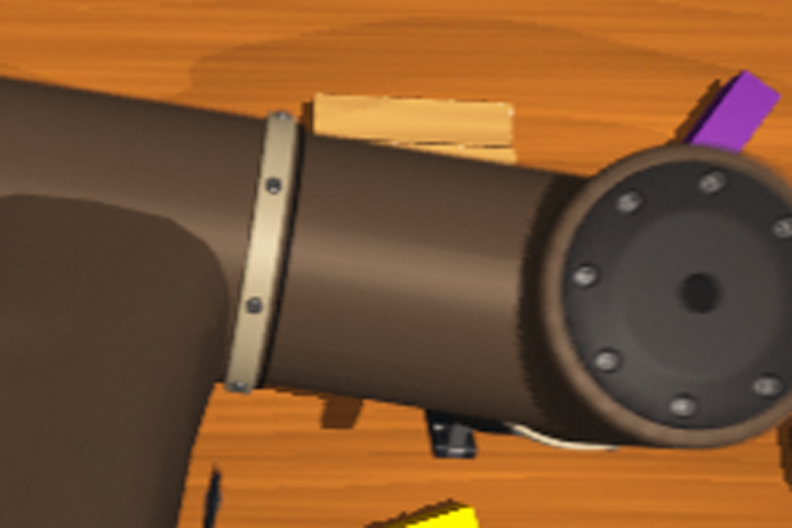

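Emit:
servo_tool(offset=[[0,-0.3,-4],[0,-0.3,-4],[1,0,-2.2],[2.5,0,0],[3,0,0],[2.5,0,0],[1,0,0]], roll=[0,0,0,0,0,0,0], hand=[1,1,1,1,1,1,1])

```text
clock: 4.78
eef_pos: [0.4654, -0.3504, 0.1964]
tool_rot: [-1.362, 1.553, 0.194]
wrist_force: [-0.0, -0.4, 1.0]
grip_width: 0.0853
```

```bash
python3 -c "
from h import *
go(461,-352,24,-1.5);shot('s1.png','side',(120,80,370,260),3.2)"
```

```text
t 4.78 g [ 468.1 -349.8   41.4] jaw 179.1 axis [ 0.017  0.003 -1.   ] w 0.0853 F [-0.  -0.4  1. ] off [ 1.73  0.74 -0.23] roll 0.011 q6 0.31
  off after roll [ 1.73  0.73 -0.24]
```

View pics/s1.png

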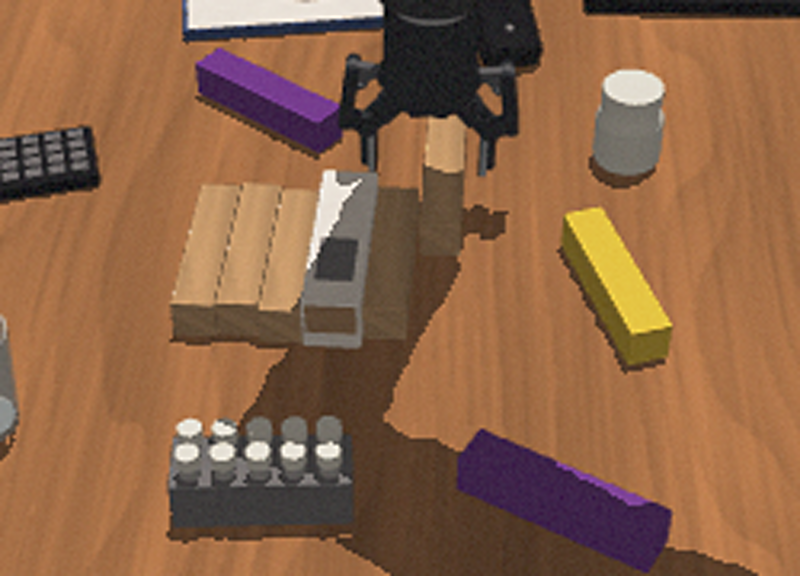

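Emit:
servo_tool(offset=[[1,0.8,0],[0.8,0.2,0],[0,0,0],[0,0,0],[0,0,0],[0,0,0],[0,0,0],[-2,0,0]], roll=[0,0,0,0,0,0,0,0], hand=[1,1,-1,-1,-1,-1,-1,-1], squeeze=60)

```text
clock: 5.82
eef_pos: [0.4547, -0.3496, 0.1982]
tool_rot: [-1.342, 1.554, 0.215]
wrist_force: [0.8, 0.1, -1.8]
grip_width: 0.0331
```

```bash
python3 -c "
from h import *
go(461,-352,150,92.4)
im=snapshot('side');hsv=cv2.cvtColor(im,cv2.COLOR_RGB2HSV); save(im,'s2.png')
print(ray('side',[[120+440/3.2,80+250/3.2],[120+423/3.2,80+165/3.2],[120+463/3.2,80+172/3.2]],0)*1000,ray('side',[[120+423/3.2,80+165/3.2],[120+463/3.2,80+172/3.2]],.034)*1000)"
```

```text
t 5.83 g [ 457.3 -349.    43.2] jaw 179.2 axis [ 0.017  0.004 -1.   ] w 0.0331 F [ 0.8  0.1 -1.8] off [-10.67  -0.55  -0.25] roll 1.514 q6 0.31
  off after roll [-10.67  -0.28   0.54]
[[ 4.53886955e+02 -2.85283627e+02  0.00000000e+00]
 [ 4.71432183e+02 -3.99460150e+02  0.00000000e+00]
 [ 4.35967225e+02 -3.90502803e+02  1.11022302e-13]] [[ 470.18274326 -355.63848832   34.        ]
 [ 436.11807282 -347.03480958   34.        ]]
```

Emit:
servo_tool(offset=[[-4,0,0],[-4,0,0],[-4,-1,2.8],[0,-2.6,4.3],[0,-3.3,3.8],[0,-3.9,3.1],[0,-4.4,2.4],[0,-4.8,1.6]], roll=[-0.18,-0.18,-0.18,-0.18,-0.18,-0.18,-0.18,-0.18], hand=[-1,-1,-1,-1,-1,-1,-1,-1])

```text
clock: 6.88
eef_pos: [0.4496, -0.0645, 0.3253]
tool_rot: [-2.937, 1.544, 0.099]
wrist_force: [1.0, -0.3, -1.3]
grip_width: 0.0329
```

```bash
python3 -c "
from h import *
go(518,288,130,92.4)"
```

```text
t 6.88 g [453.7 -64.  170.3] jaw -96.0 axis [ 0.027  0.003 -1.   ] w 0.0329 F [ 1.  -0.3 -1.3] off [  4.3  -35.66  -2.59] roll -0.147 q6 1.17
  off after roll [  4.3  -34.9   -7.78]
```

Emit:
servo_tool(offset=[[0,-5.8,-1],[0,-5.8,-1.3],[0,-5.8,-1.3],[0,-5.8,-1.3],[1,-5.8,-1.3],[1,-5.5,-1.3],[1,0,0],[0,0,0]], roll=[-0.147,0,0,0,0,0,0,0], hand=[-1,-1,-1,-1,-1,-1,-1,-1])

```text
clock: 7.88
eef_pos: [0.5164, 0.2983, 0.2973]
tool_rot: [-2.988, 1.538, 0.209]
wrist_force: [-0.4, -0.7, -1.2]
grip_width: 0.0331
```

```bash
python3 -c "
from h import *
go(518,288,40,92.4)"
```

```text
t 7.88 g [521.3 299.4 142.4] jaw -86.9 axis [ 0.032  0.007 -0.999] w 0.0331 F [-0.4 -0.7 -1.2] off [10.22  1.17  0.72] roll 0.013 q6 0.75
  off after roll [10.22  1.18  0.7 ]
```

Emit:
servo_tool(offset=[[2.5,1.1,0.7],[2.5,0,0],[2.5,0,0],[1.5,0,0],[0.5,0,0],[0,0,0]], roll=[0.013,0,0,0,0,0], hand=[-1,-1,-1,-1,-1,-1])

```text
clock: 8.62
eef_pos: [0.5141, 0.2834, 0.2035]
tool_rot: [-2.895, 1.533, 0.284]
wrist_force: [-0.6, -0.3, -0.7]
grip_width: 0.0329
```

```bash
python3 -c "
from h import *
go(518,288,31,92.4)"
```

```text
t 8.62 g [519.7 285.   48.6] jaw -87.9 axis [ 0.036  0.01  -0.999] w 0.0329 F [-0.6 -0.3 -0.7] off [ 1.76 -0.29  0.22] roll -0.004 q6 0.74
  off after roll [ 1.76 -0.29  0.22]
```

Emit:
servo_tool(offset=[[0.9,-0.3,0.2],[0.6,0,0],[0.2,0,0],[0,0,0],[0,0,0],[0,0,0],[-2.5,0,0],[-4,0,0]], roll=[0,0,0,0,0,0,0,0], hand=[-1,-1,-1,0.3,0.3,0.3,0.3,0.3])

```text
clock: 9.62
eef_pos: [0.51, 0.2861, 0.2511]
tool_rot: [-2.93, 1.535, 0.25]
wrist_force: [0.6, -0.1, -0.4]
grip_width: 0.0553
```

```bash
python3 -c "
from h import *
go(518,200,200,-1.5)"
```

```text
t 9.62 g [515.4 287.4  96.2] jaw -87.8 axis [ 0.035  0.009 -0.999] w 0.0553 F [ 0.6 -0.1 -0.4] off [-10.45   8.67  -0.3 ] roll -1.507 q6 0.74
  off after roll [-10.45   0.85   8.63]
```

Emit:
servo_tool(offset=[[-6,0,0],[-3,3,-0.4],[0,5.2,-1.6],[0,4.9,-2.6],[0,4.3,-3.4],[0,3.7,-4.1],[0,2.9,-4.7],[0,2,-5.1]], roll=[0.18,0.18,0.18,0.18,0.18,0.18,0.18,0.18], hand=[-1,-1,-1,-1,-1,-1,-1,-1])

```text
clock: 10.62
eef_pos: [0.4921, -0.0811, 0.3456]
tool_rot: [-1.378, 1.521, 0.323]
wrist_force: [1.3, 0.1, 0.0]
grip_width: 0.0003
```

```bash
python3 -c "
from h import *
go(492,-145,110,-1.5)"
```

```text
t 10.62 g [499.5 -78.6 190.8] jaw -172.5 axis [ 0.047  0.016 -0.999] w 0.0003 F [1.3 0.1 0. ] off [ 7.93  2.   -6.56] roll 0.156 q6 -0.1
  off after roll [ 7.93  0.95 -6.79]
```

Emit:
servo_tool(offset=[[0,0.4,-3],[0,0.4,-3],[0,0,-0.8],[-6,0,0],[0,0,0],[0,0,0]], roll=[0.15,0,0,0,0,0], hand=[-1,-1,-1,-1,-1,-1])

```text
clock: 11.38
eef_pos: [0.4826, -0.1552, 0.4065]
tool_rot: [-1.225, 1.519, 0.313]
wrist_force: [0.2, -0.9, -0.0]
grip_width: -0.0003
```

```bash
python3 -c "
from h import *
go(492,-145,110,-1.5)"
```

```text
t 11.38 g [ 490.2 -152.8  251.7] jaw 178.1 axis [ 0.049  0.016 -0.999] w -0.0003 F [ 0.2 -0.9 -0. ] off [14.17  0.54  0.54] roll -0.007 q6 -0.1
  off after roll [14.17  0.53  0.54]
```

Emit:
servo_tool(offset=[[1.5,0,0],[1.5,0,0],[1.5,0,0],[1.5,0,0],[1.5,0,0],[1,0,0],[0.5,0,0],[0,0,0]], roll=[0,0,0,0,0,0,0,0], hand=[-1,-1,-1,-1,-1,-1,-1,-1])

```text
clock: 12.38
eef_pos: [0.4855, -0.1522, 0.3047]
tool_rot: [-1.147, 1.529, 0.393]
wrist_force: [0.6, -0.0, 0.3]
grip_width: 0.0002
```

```bash
python3 -c "
from h import *
go(492,-145,28,-1.5)"
```

```text
t 12.38 g [ 491.5 -149.7  149.8] jaw 178.2 axis [ 0.038  0.016 -0.999] w 0.0002 F [ 0.6 -0.   0.3] off [12.18  0.42  0.26] roll -0.005 q6 -0.1
  off after roll [12.18  0.42  0.27]
```

Emit:
servo_tool(offset=[[1.8,0.4,0.5],[1.8,0,0],[1.8,0,0],[1.8,0,0],[1.8,0,0],[1.5,0,0],[1,0,0],[0.5,0,0]], roll=[0,0,0,0,0,0,0,0], hand=[-1,-1,-1,-1,-1,-1,-1,-1])

```text
clock: 13.38
eef_pos: [0.49, -0.1449, 0.1861]
tool_rot: [-1.237, 1.519, 0.305]
wrist_force: [-0.3, -0.6, 0.5]
grip_width: -0.0001
```

```bash
python3 -c "
from h import *
go(492,-262,28,-1.5)"
```

```text
t 13.38 g [ 497.7 -142.5   31.3] jaw 178.3 axis [ 0.05   0.016 -0.999] w -0.0001 F [-0.3 -0.6  0.5] off [  0.12   0.23 -11.96] roll -0.003 q6 -0.1
  off after roll [  0.12   0.27 -11.96]
```

Emit:
servo_tool(offset=[[0,0.8,0],[0,0.4,0],[0,0,-1],[0,0.1,-1.6],[0,0.1,-1.6],[0,0.1,-1.6],[0,0.1,-1.6],[0,0.1,-1.6]], roll=[0,0,0,0,0,0,0,0], hand=[-1,-1,-1,-1,-1,-1,-1,-1])

```text
clock: 14.38
eef_pos: [0.4699, -0.2386, 0.1865]
tool_rot: [-1.264, 1.514, 0.28]
wrist_force: [-0.9, 0.3, -0.5]
grip_width: 0.0001
```

```bash
python3 -c "
from h import *
go(487,-262,28,-1.5)"
```

```text
t 14.38 g [ 478.4 -236.2   31.8] jaw 178.5 axis [ 0.055  0.016 -0.998] w 0.0001 F [-0.9  0.3 -0.5] off [ 0.38 -0.91 -2.56] roll -0.001 q6 0.11
  off after roll [ 0.38 -0.91 -2.56]
```

Emit:
servo_tool(offset=[[0,0,1],[0,-1,0],[0,0,-1.2],[0,0,-1.4],[0,0,-1.4],[0,0,-0.8],[0,0,0],[0,0,2]], roll=[0,0,0,0,0,0,0,0], hand=[-1,-1,-1,-1,-1,-1,-1,-1])

```text
clock: 15.38
eef_pos: [0.4802, -0.2618, 0.1873]
tool_rot: [-1.279, 1.512, 0.262]
wrist_force: [0.1, 0.8, 0.4]
grip_width: -0.0001
```

Emit:
servo_tool(offset=[[-3,0,0],[-4,0,0],[-2,0,-3],[0,0,-4],[0,0,-3],[0,0,0]], roll=[0,0,0,0,0,0], hand=[-1,-1,1,1,1,1])

```text
clock: 16.12
eef_pos: [0.4712, -0.3641, 0.2781]
tool_rot: [-1.281, 1.515, 0.263]
wrist_force: [-0.2, 0.5, -0.1]
grip_width: 0.0725
```

```bash
python3 -c "
from h import *
go(494,-354,45,-1.5);shot('s2.png','side',(100,80,400,260),2.66)"
```

```text
t 16.12 g [ 479.6 -361.9  123.4] jaw 178.4 axis [ 0.054  0.015 -0.998] w 0.0725 F [-0.2  0.5 -0.1] off [ 7.91 -0.99  0.7 ] roll -0.001 q6 0.34
  off after roll [ 7.91 -0.99  0.7 ]
```

View pics/s2.png

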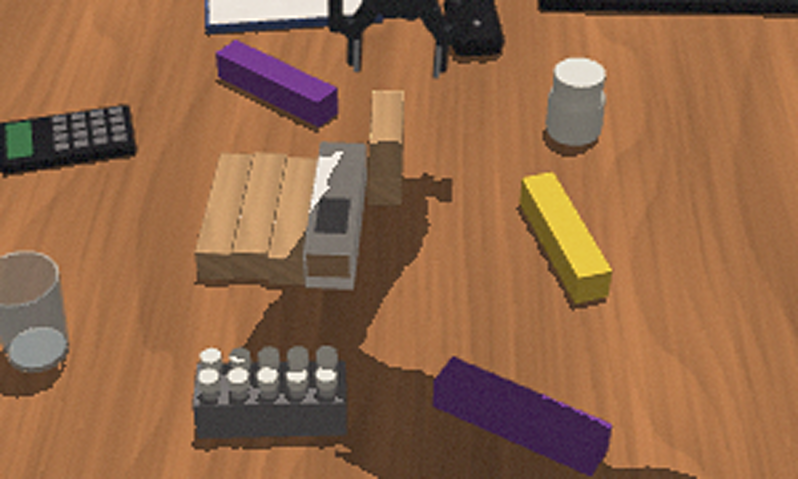

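```bash
python3 -c "
from h import *
f=lambda a:np.array(a)/2.66+[100,80]
print(ray('side',f([[369,201],[402,204]]),0)*1000); print(ray('side',f([[371,91],[404,93]]),.034)*1000); print(ray('side',f([[368,137],[404,138]]),.034)*1000);print('carton end bottom',ray('side',f([[304,284],[355,288]]),0)*1000)"
```

```text
[[ 5.04433349e+02 -2.94253004e+02  1.11022302e-13]
 [ 4.71041836e+02 -2.90618787e+02  0.00000000e+00]]
[[ 508.55559059 -434.20715192   34.        ]
 [ 473.30409808 -431.60178322   34.        ]]
[[ 507.81987509 -354.81629088   34.        ]
 [ 470.97715673 -354.21967921   34.        ]]
carton end bottom [[ 559.87202685 -172.44075782    0.        ]
 [ 511.44865185 -168.53709806    0.        ]]
```

Emit:
servo_tool(offset=[[1.5,-0.4,0.4],[1.5,-0.2,0],[1.5,0,0],[1.5,0,0],[1.5,0,0],[1.2,0,0],[0.8,0,0],[0.4,0,0]], roll=[0,0,0,0,0,0,0,0], hand=[1,1,1,1,1,1,1,1])

```text
clock: 17.18
eef_pos: [0.483, -0.3547, 0.171]
tool_rot: [-1.231, 1.517, 0.316]
wrist_force: [0.2, 0.9, 1.3]
grip_width: 0.0854
```

```bash
python3 -c "
from h import *
go(490,-357,26,-1.5)"
```

```text
t 17.18 g [ 490.9 -352.1   16.2] jaw 178.6 axis [ 0.051  0.017 -0.999] w 0.0854 F [0.2 0.9 1.3] off [-0.99  0.02 -0.48] roll 0.002 q6 0.34
  off after roll [-0.99  0.02 -0.48]
```

Emit:
servo_tool(offset=[[-1.1,0,-0.4],[0,0,0],[0,0,0],[0,0,0],[0,0,0],[0,0,0],[-2.5,0,0],[-3,0,0]], roll=[0,0,0,0,0,0,0,0], hand=[1,-1,-1,-1,-1,-1,-1,-1], squeeze=60)

```text
clock: 18.18
eef_pos: [0.4786, -0.3598, 0.2376]
tool_rot: [-1.186, 1.52, 0.36]
wrist_force: [1.3, -0.1, -1.7]
grip_width: 0.0334
```

Emit:
servo_tool(offset=[[-3,0,0],[-3,0,0],[-2,-1,2.8],[0,-2.6,4.3],[0,-3.3,3.8],[0,-3.9,3.1],[0,-4.4,2.4],[0,-4.8,1.6]], roll=[-0.18,-0.18,-0.18,-0.18,-0.18,-0.18,-0.18,-0.18], hand=[-1,-1,-1,-1,-1,-1,-1,-1])

```text
clock: 19.18
eef_pos: [0.4719, -0.0753, 0.3249]
tool_rot: [-2.656, 1.519, 0.369]
wrist_force: [1.3, 0.0, -1.5]
grip_width: 0.0336
```

```bash
python3 -c "
from h import *
go(524,214,130,92.4)"
```

```text
t 19.18 g [479.4 -72.4 170.1] jaw -96.6 axis [ 0.048  0.019 -0.999] w 0.0336 F [ 1.3  0.  -1.5] off [  4.76 -28.86  -0.91] roll -0.158 q6 1.21
  off after roll [  4.76 -28.36  -5.43]
```

Emit:
servo_tool(offset=[[0,-5,-0.5],[0,-5.5,-1.1],[0,-5.5,-1.1],[0.5,-5,-1.1],[1,-4,-0.9],[1,-2,-0.5],[0.5,0,0],[0,0,0]], roll=[-0.16,0,0,0,0,0,0,0], hand=[-1,-1,-1,-1,-1,-1,-1,-1])

```text
clock: 20.18
eef_pos: [0.5172, 0.2077, 0.3]
tool_rot: [-2.819, 1.522, 0.379]
wrist_force: [-0.6, 0.7, -1.3]
grip_width: 0.0329
```

```bash
python3 -c "
from h import *
go(524,214,40,92.4); shot('t2.png','top',(50,90,300,250),3.2)"
```

```text
t 20.18 g [524.2 210.5 145.1] jaw -86.8 axis [ 0.045  0.018 -0.999] w 0.0329 F [-0.6  0.7 -1.3] off [10.51 -0.19  0.49] roll 0.015 q6 0.87
  off after roll [10.51 -0.18  0.49]
```

View pics/t2.png

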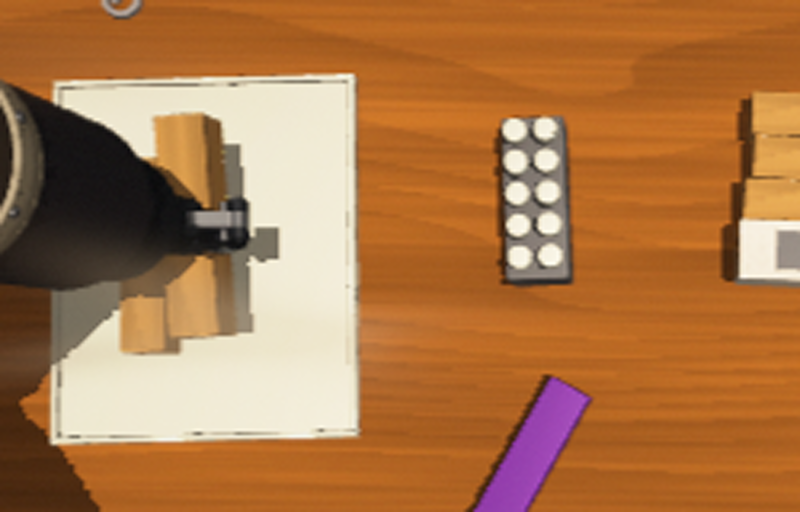

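Emit:
servo_tool(offset=[[1.5,-0.2,0.3],[1.5,0,0],[1.5,0,0],[1.5,0,0],[1.2,0,0],[1,0,0],[0.8,0,0],[0,0,0]], roll=[0.015,0,0,0,0,0,0,0], hand=[-1,-1,-1,-1,-1,-1,-1,-1])

```text
clock: 21.22
eef_pos: [0.5184, 0.2089, 0.2038]
tool_rot: [-2.804, 1.522, 0.374]
wrist_force: [-0.7, 0.5, -1.1]
grip_width: 0.0332
```

```bash
python3 -c "
from h import *
go(524,214,33,92.4)
print(ray('top',np.array([[120,353],[180,352],[168,338],[217,334]])/3.2+[50,90],.039)*1000)"
```

```text
t 21.23 g [525.4 211.7  49. ] jaw -87.9 axis [ 0.045  0.018 -0.999] w 0.0332 F [-0.7  0.5 -1.1] off [ 1.59 -0.21  0.21] roll -0.005 q6 0.84
  off after roll [ 1.59 -0.21  0.2 ]
[[449.51424555 300.21066625  39.        ]
 [451.03493242 254.48304889  39.        ]
 [461.58302161 264.09722803  39.        ]
 [465.26267007 226.81645146  39.        ]]
```

Emit:
servo_tool(offset=[[0.8,0,0.1],[0.6,0,0],[0.2,0,0],[0,0,0],[0,0,0],[0,0,0],[-2.5,0,0],[-4,0,0]], roll=[0,0,0,0,0,0,0,0], hand=[-1,-1,-1,0.3,0.3,0.3,0.3,0.3])

```text
clock: 22.22
eef_pos: [0.5152, 0.208, 0.2526]
tool_rot: [-2.846, 1.524, 0.334]
wrist_force: [0.2, 0.1, 0.3]
grip_width: 0.0557
```

Emit:
servo_tool(offset=[[-6,0,0],[-3,3,-0.4],[0,4.7,-1.5],[0,4.4,-2.3],[0,3.9,-3.1],[0,3.3,-3.7],[0,2.3,-3.7],[0,1,-2.5]], roll=[0.188,0.188,0.188,0.188,0.188,0.188,0.188,0.188], hand=[-1,-1,-1,-1,-1,-1,-1,-1])

```text
clock: 23.22
eef_pos: [0.4948, -0.0981, 0.3433]
tool_rot: [-1.311, 1.514, 0.362]
wrist_force: [0.1, 0.0, -0.5]
grip_width: 0.0004
```

```bash
python3 -c "
from h import *
go(647,-145,110,-1.5); shot('t3.png','top',(50,80,430,240),2.1)"
```

```text
t 23.23 g [503.  -95.  188.5] jaw -174.2 axis [ 0.053  0.02  -0.998] w 0.0004 F [ 0.1  0.  -0.5] off [  8.5  -13.37  -6.56] roll 0.128 q6 -0.08
  off after roll [  8.5 -14.1  -4.8]
```

View pics/t3.png

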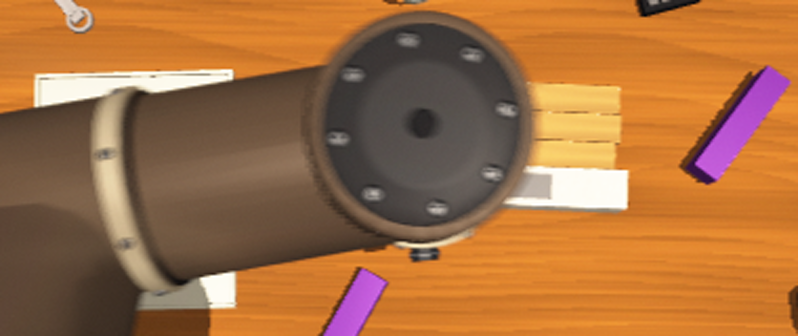

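Emit:
servo_tool(offset=[[0,-3.5,-1],[0,-4,-1.3],[1,-4,-1.3],[1.5,-2.5,-1],[2,0,0],[2,0,0],[2,0,0],[1,0,0]], roll=[0.128,0,0,0,0,0,0,0], hand=[-1,-1,-1,-1,-1,-1,-1,-1])

```text
clock: 24.28
eef_pos: [0.6429, -0.1482, 0.2511]
tool_rot: [-1.169, 1.513, 0.359]
wrist_force: [-0.2, -0.1, -0.3]
grip_width: 0.0003
```

```bash
python3 -c "
from h import *
go(648,-145,28,-1.5)"
```

```text
t 24.27 g [ 651.2 -145.    96.4] jaw 177.5 axis [ 0.054  0.02  -0.998] w 0.0003 F [-0.2 -0.1 -0.3] off [ 6.81  0.68 -0.16] roll -0.017 q6 -0.09
  off after roll [ 6.81  0.68 -0.15]
```

Emit:
servo_tool(offset=[[2,0.5,0],[2,0.1,0],[1.5,0,0],[0.8,0,0],[0.4,0,0],[0,0,-0.7],[0,0,-1],[0,0,0]], roll=[-0.017,0,0,0,0,0,0,0], hand=[-1,-1,-1,-1,-1,-1,-1,-1])

```text
clock: 25.28
eef_pos: [0.6417, -0.1647, 0.1835]
tool_rot: [-1.219, 1.51, 0.328]
wrist_force: [-0.1, 1.0, 0.2]
grip_width: 0.0004
```

```bash
python3 -c "
from h import *
go(648,-262,28,-1.5)"
```

```text
t 25.27 g [ 650.6 -161.6   28.8] jaw 178.6 axis [ 0.058  0.02  -0.998] w 0.0004 F [-0.1  1.   0.2] off [ -0.13   0.02 -10.04] roll 0.002 q6 -0.04
  off after roll [ -0.13   0.   -10.04]
```

Emit:
servo_tool(offset=[[0,0,-1.5],[0,0,-1.6],[0,0,-1.6],[0,0,-1.6],[0,0,-1.6],[0,0,-1.5],[0,0,-1],[0,0,0]], roll=[0,0,0,0,0,0,0,0], hand=[-1,-1,-1,-1,-1,-1,-1,-1])

```text
clock: 26.28
eef_pos: [0.6391, -0.277, 0.1819]
tool_rot: [-1.224, 1.509, 0.322]
wrist_force: [0.3, 0.0, -0.3]
grip_width: -0.0002
```

Emit:
servo_tool(offset=[[0,0,1.5],[-3,0,0],[-4,0,0],[-2,0,-3],[0,0,-4],[0,0,-3],[0,0,-1],[0,0,0]], roll=[0,0,0,0,0,0,0,0], hand=[-1,-1,-1,1,1,1,1,1])

```text
clock: 27.28
eef_pos: [0.633, -0.3661, 0.2721]
tool_rot: [-1.207, 1.51, 0.346]
wrist_force: [0.0, 0.4, 0.6]
grip_width: 0.0849
```

```bash
python3 -c "
from h import *
go(644,-355,28,-1.5);shot('s3.png','side',(40,70,400,384),1.9)"
```

```text
t 27.27 g [ 641.8 -362.9  117.4] jaw 179.0 axis [ 0.057  0.02  -0.998] w 0.0849 F [0.  0.4 0.6] off [8.95 0.29 0.6 ] roll 0.009 q6 0.27
  off after roll [8.95 0.3  0.6 ]
```

View pics/s3.png

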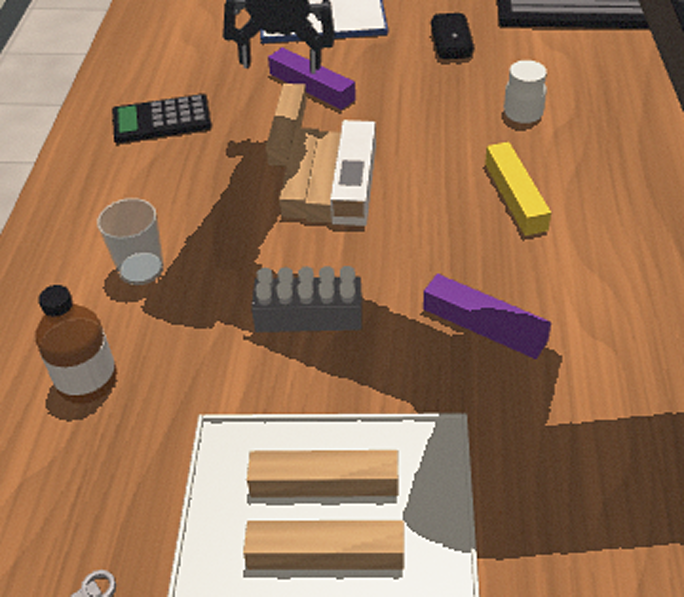

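```bash
python3 -c "
from h import *
f=lambda a:np.array(a)/1.9+[40,70]
print('E',ray('side',f([[268,160],[298,166]]),0)*1000,ray('side',f([[280,85],[305,86]]),.034)*1000)
print('cart',ray('side',f([[331,221],[363,227]]),0)*1000)
for n,q in (('A',[[245,522],[402,520],[404,549],[246,549]]),('B',[[248,452],[397,450],[398,478],[248,480]])):
  P=ray('side',f(q),.039)[:,:2]*1000; d=P[0]-P[1]; print(n,P.round(),P.mean(0).round(1),np.degrees(np.arctan2(*d[::-1])).round(1))
"
```

```text
E [[ 660.00174396 -295.2215798     0.        ]
 [ 616.01704014 -283.53417645    0.        ]] [[ 656.11937276 -427.5674818    34.        ]
 [ 618.52305425 -426.10686853   34.        ]]
cart [[ 560.19787372 -174.05765996    0.        ]
 [ 517.20814746 -164.06361477    0.        ]]
A [[602. 279.]
 [453. 272.]
 [450. 301.]
 [597. 306.]] [525.4 289.4] 2.8
B [[610. 203.]
 [460. 195.]
 [458. 227.]
 [606. 234.]] [533.5 214.9] 2.8
```

Emit:
servo_tool(offset=[[1.5,0.4,0.3],[1.5,0.2,0.1],[1.5,0,0],[1.5,0,0],[1.2,0,0],[0.9,0,0],[0.4,0,0],[0,0,0]], roll=[0.01,0,0,0,0,0,0,0], hand=[1,1,1,1,1,1,1,1])

```text
clock: 28.32
eef_pos: [0.6319, -0.3561, 0.1791]
tool_rot: [-1.158, 1.513, 0.389]
wrist_force: [0.8, 0.1, -0.8]
grip_width: 0.0852
```

```bash
python3 -c "
from h import *
go(641,-357,28,-1.5)"
```

```text
t 28.32 g [ 640.2 -352.7   24.4] jaw 178.6 axis [ 0.054  0.022 -0.998] w 0.0852 F [ 0.8  0.1 -0.8] off [-0.37 -0.1  -0.42] roll 0.001 q6 0.26
  off after roll [-0.37 -0.11 -0.42]
```

Emit:
servo_tool(offset=[[-0.3,-0.1,-0.4],[0,0,0],[0,0,0],[0,0,0],[0,0,0],[-2.5,0,0],[-3,0,0],[-4,0,0]], roll=[0,0,0,0,0,0,0,-0.06], hand=[1,-1,-1,-1,-1,-1,-1,-1], squeeze=60)

```text
clock: 29.32
eef_pos: [0.6265, -0.362, 0.2761]
tool_rot: [-1.134, 1.517, 0.473]
wrist_force: [0.2, -0.1, -0.7]
grip_width: 0.0331
```

Emit:
servo_tool(offset=[[-4,0,2],[-2,0.5,5],[0,1,6],[0,1,6],[0,1,6],[0,1,6],[0,1,6],[0,0.5,6]], roll=[0,0,0,0,0,0,0,0], hand=[-1,-1,-1,-1,-1,-1,-1,-1])

```text
clock: 30.32
eef_pos: [0.5453, 0.0717, 0.3462]
tool_rot: [-1.168, 1.513, 0.432]
wrist_force: [0.8, 0.2, -0.7]
grip_width: 0.0327
```

```bash
python3 -c "
from h import *
go(566,259,110,2.4)"
```

```text
t 30.32 g [553.5  75.5 191.5] jaw -178.3 axis [ 0.053  0.024 -0.998] w 0.0327 F [ 0.8  0.2 -0.7] off [ 8.64 -1.35 18.11] roll -0.013 q6 -0.46
  off after roll [ 8.64 -1.58 18.09]
```

Emit:
servo_tool(offset=[[0,-0.5,5],[0,-0.5,5],[0,-0.4,4],[1,0,2.5],[1.5,0,1],[1.5,0,0],[1.5,0,0],[0,0,0]], roll=[-0.013,0,0,0,0,0,0,0], hand=[-1,-1,-1,-1,-1,-1,-1,-1])

```text
clock: 31.32
eef_pos: [0.5517, 0.2562, 0.2919]
tool_rot: [-1.175, 1.515, 0.444]
wrist_force: [-0.4, -0.9, -1.0]
grip_width: 0.0329
```

```bash
python3 -c "
from h import *
go(566,257,67,2.4)"
```

```text
t 31.32 g [559.5 259.9 137.1] jaw -177.3 axis [ 0.05   0.024 -0.998] w 0.0329 F [-0.4 -0.9 -1. ] off [ 7.03 -0.28 -0.48] roll 0.005 q6 -0.73
  off after roll [ 7.03 -0.28 -0.47]
```

Emit:
servo_tool(offset=[[1.5,-0.2,-0.3],[1.5,-0.1,-0.1],[1.5,0,0],[1,0,0],[0.6,0,0],[0.2,0,0],[0,0,0]], roll=[0,0,0,0,0,0,0], hand=[-1,-1,-1,-1,-1,-1,-1])

```text
clock: 32.2
eef_pos: [0.5592, 0.2526, 0.2252]
tool_rot: [-1.176, 1.514, 0.441]
wrist_force: [-0.0, -0.1, -1.1]
grip_width: 0.0331
```

```bash
python3 -c "
from h import *
go(566,257,67,2.4)"
```

```text
t 32.2 g [567.1 256.3  70.4] jaw -177.4 axis [ 0.051  0.024 -0.998] w 0.0331 F [-0.  -0.1 -1.1] off [0.34 0.13 0.07] roll 0.004 q6 -0.72
  off after roll [0.34 0.13 0.06]
```

Emit:
servo_tool(offset=[[0.3,0.1,0],[0.2,0,0],[0.1,0,0],[0,0,0]], roll=[0,0,0,0], hand=[-1,-1,-1,-1])

```text
clock: 32.7
eef_pos: [0.5587, 0.253, 0.2242]
tool_rot: [-1.177, 1.51, 0.442]
wrist_force: [-0.0, -0.3, -1.2]
grip_width: 0.0334
```

Emit:
servo_tool(offset=[[0.5,0,0],[0.4,0,0],[0,0,0]], roll=[0,0,0], hand=[-1,-1,-1])

```text
clock: 33.08
eef_pos: [0.5587, 0.2534, 0.2248]
tool_rot: [-1.19, 1.506, 0.431]
wrist_force: [-0.4, 0.4, -1.3]
grip_width: 0.0331
```

```bash
python3 -c "
from h import *
o=observe();print(o['qpos'].round(3),o['joint_torque'].round(1),o['joint_velocities'].round(3))
go(566,257,67,2.4);shot('s4.png','side',(60,220,360,384),2.6)"
```

```text
[ 0.751  0.41  -0.384  0.031 -0.716 -0.723] [ -0.  -56.7  22.9   5.5  -0.   -0. ] [ 0.001 -0.026  0.007  0.005 -0.035 -0.003]
t 33.08 g [567.8 257.6  70.2] jaw -177.2 axis [ 0.059  0.027 -0.998] w 0.0331 F [-0.4  0.4 -1.3] off [ 0.3   0.21 -0.06] roll 0.008 q6 -0.72
  off after roll [ 0.3   0.21 -0.06]
```

View pics/s4.png

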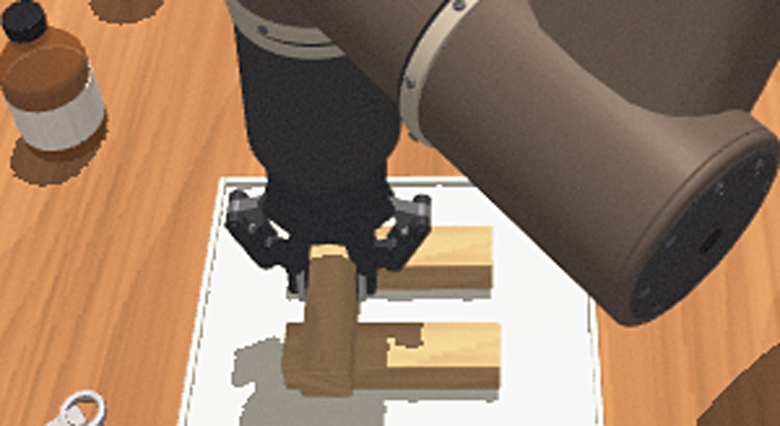

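Emit:
servo_tool(offset=[[0,0,0],[0,0,0],[0,0,0],[-2,0,0],[-4,0,0],[-4,0,0]], roll=[0,0,0,0,0,0], hand=[0.3,0.3,0.3,0.3,0.3,0.3])

```text
clock: 33.88
eef_pos: [0.5527, 0.2504, 0.3207]
tool_rot: [-1.242, 1.516, 0.379]
wrist_force: [-0.0, 0.1, -0.0]
grip_width: 0.0557
```

Emit:
servo_tool(offset=[[-2,0.5,-4],[0,0,-6],[0,0,-6],[0,0,-6],[0,0,-6],[0,-1,-5],[0,-1.5,-4],[0,-1,-2]], roll=[0,0,0.06,0,0,0,0,0], hand=[-1,-1,-1,-1,-1,-1,-1,-1])

```text
clock: 34.88
eef_pos: [0.5894, -0.1496, 0.3372]
tool_rot: [-1.169, 1.508, 0.394]
wrist_force: [0.5, 1.2, 0.2]
grip_width: 0.0001
```

```bash
python3 -c "
from h import *
go(613,-148,110,-1.5)"
```

```text
t 34.88 g [ 598.4 -145.9  182.5] jaw 179.5 axis [ 0.058  0.024 -0.998] w 0.0001 F [0.5 1.2 0.2] off [ 7.31 -1.05 -0.37] roll 0.018 q6 -0.06
  off after roll [ 7.31 -1.05 -0.36]
```

Emit:
servo_tool(offset=[[2.2,-0.8,0],[2.2,-0.4,0],[2.2,0,0],[2.2,0,0],[2.2,0,0],[1.8,0,0],[1.2,0,0],[0.5,0,0]], roll=[0.018,0,0,0,0,0,0,0], hand=[-1,-1,-1,-1,-1,-1,-1,-1])

```text
clock: 35.88
eef_pos: [0.6116, -0.1498, 0.1863]
tool_rot: [-1.154, 1.51, 0.386]
wrist_force: [0.4, 0.0, 0.5]
grip_width: 0.0001
```

```bash
python3 -c "
from h import *
go(614,-145,28,-1.5);go(614,-276,28,-1.5)"
```

```text
t 35.88 g [ 620.3 -146.2   31.5] jaw 178.2 axis [ 0.056  0.023 -0.998] w 0.0001 F [0.4 0.  0.5] off [0.32 0.66 0.09] roll -0.005 q6 -0.07
  off after roll [0.32 0.65 0.1 ]
t 35.88 g [ 620.3 -146.2   31.5] jaw 178.2 axis [ 0.056  0.023 -0.998] w 0.0001 F [0.4 0.  0.5] off [  0.02   0.25 -13.  ] roll -0.005 q6 -0.07
  off after roll [  0.02   0.31 -13.  ]
```

Emit:
servo_tool(offset=[[0,0.5,-0.5],[0,0,-1.5],[0,0,-1.5],[0,0,-1.6],[0,0,-1.6],[0,0,-1.6],[0,0,-1.6],[0,0,-1.6]], roll=[0,0,0,0,0,0,0,0], hand=[-1,-1,-1,-1,-1,-1,-1,-1])

```text
clock: 36.88
eef_pos: [0.6035, -0.2726, 0.1856]
tool_rot: [-1.184, 1.506, 0.357]
wrist_force: [-0.0, 0.6, 0.9]
grip_width: 0.0003
```

```bash
python3 -c "
from h import *
go(614,-274,28,-1.5)"
```

```text
t 36.88 g [ 612.9 -269.1   30.9] jaw 178.2 axis [ 0.061  0.023 -0.998] w 0.0003 F [-0.   0.6  0.9] off [ 0.29 -0.1  -0.5 ] roll -0.005 q6 0.14
  off after roll [ 0.29 -0.1  -0.5 ]
```

Emit:
servo_tool(offset=[[0,0,-0.4],[0,0,1.5],[-3,0,0],[-4,0,0],[-2,0,-4],[0,0,-4],[0,0,-2.5],[0,0,0]], roll=[0,0,0,0,0,0,0,0], hand=[-1,-1,-1,-1,1,1,1,1])

```text
clock: 37.88
eef_pos: [0.5956, -0.3646, 0.2748]
tool_rot: [-1.169, 1.509, 0.376]
wrist_force: [-0.0, 1.1, -0.6]
grip_width: 0.0724
```

```bash
python3 -c "
from h import *
go(609,-355,28,-1.5);shot('s5.png','side',(60,70,360,384),1.9)"
```

```text
t 37.88 g [ 604.5 -361.1  120.1] jaw 178.5 axis [ 0.057  0.023 -0.998] w 0.0724 F [-0.   1.1 -0.6] off [9.23 0.1  0.39] roll 0.0 q6 0.28
  off after roll [9.23 0.1  0.39]
```

View pics/s5.png

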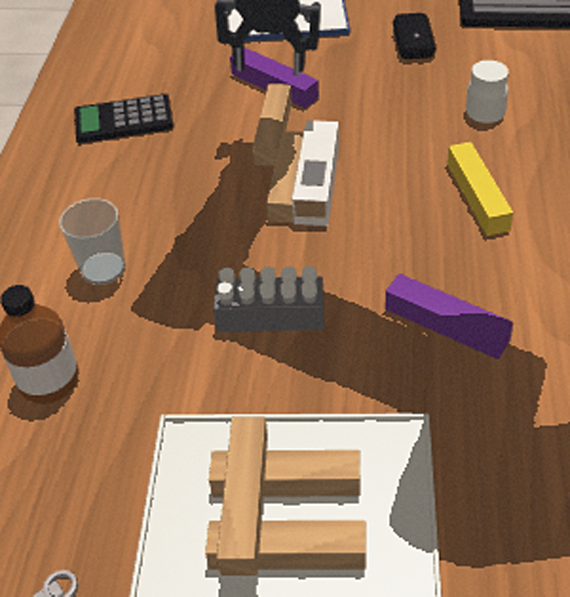

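```bash
python3 -c "
from h import *
f=lambda a:np.array(a)/1.9+[60,70]
print('D',ray('side',f([[254,159],[282,165]]),0)*1000,ray('side',f([[266,85],[290,86]]),.034)*1000)
print('cart',ray('side',f([[293,221],[325,228]]),0)*1000)
P=ray('side',f([[232,417],[267,418],[259,557],[220,557]]),.073)[:,:2]*1000;d=P[0]-P[3]; print(P.round(),P.mean(0).round(1),np.degrees(np.arctan2(*d[::-1])).round(1))
"
```

```text
D [[ 6.26195601e+02 -2.98407918e+02  1.11022302e-13]
 [ 5.85241352e+02 -2.86603383e+02  0.00000000e+00]] [[ 620.27709041 -428.56930874   34.        ]
 [ 584.24319045 -427.06588438   34.        ]]
cart [[ 560.19787372 -174.05765996    0.        ]
 [ 517.0957993  -162.19454572    0.        ]]
[[587. 183.]
 [552. 183.]
 [544. 329.]
 [579. 330.]] [565.5 256.2] -86.7
```

Emit:
servo_tool(offset=[[1.5,0.3,0.2],[1.5,0.2,0],[1.5,0,0],[1.5,0,0],[1.2,0,0],[0.9,0,0],[0.5,0,0],[0,0,0]], roll=[0,0,0,0,0,0,0,0], hand=[1,1,1,1,1,1,1,1])

```text
clock: 38.92
eef_pos: [0.5958, -0.3555, 0.1806]
tool_rot: [-1.12, 1.512, 0.429]
wrist_force: [0.5, -0.4, -0.5]
grip_width: 0.0856
```

```bash
python3 -c "
from h import *
go(604,-357,28,-1.5)"
```

```text
t 38.92 g [ 604.1 -351.7   25.8] jaw 178.7 axis [ 0.054  0.025 -0.998] w 0.0856 F [ 0.5 -0.4 -0.5] off [-0.23 -0.01 -0.53] roll 0.004 q6 0.29
  off after roll [-0.23 -0.02 -0.53]
```

Emit:
servo_tool(offset=[[-0.2,0,-0.5],[0,0,0],[0,0,0],[0,0,0],[0,0,0],[-2.5,0,0],[-3,0,0],[-4,0,0]], roll=[0,0,0,0,0,0,0,-0.06], hand=[1,-1,-1,-1,-1,-1,-1,-1], squeeze=60)

```text
clock: 39.92
eef_pos: [0.5895, -0.3627, 0.2767]
tool_rot: [-1.105, 1.515, 0.504]
wrist_force: [0.4, -1.0, -1.3]
grip_width: 0.0328
```

Emit:
servo_tool(offset=[[-4,0,2],[-3,0.5,5],[0,1.5,6],[0,1.6,6],[0,1.6,6],[0,1.6,6],[0,1.6,6],[0,1.6,5]], roll=[0,0,0,0,0,0,0,0], hand=[-1,-1,-1,-1,-1,-1,-1,-1])

```text
clock: 40.92
eef_pos: [0.4676, 0.0553, 0.3555]
tool_rot: [-1.138, 1.51, 0.467]
wrist_force: [1.4, 0.4, 0.5]
grip_width: 0.033
```

```bash
python3 -c "
from h import *
go(491,255,130,2.4)"
```

```text
t 40.92 g [476.1  59.6 200.8] jaw -178.1 axis [ 0.054  0.027 -0.998] w 0.033 F [1.4 0.4 0.5] off [ 7.68 -1.74 19.29] roll -0.009 q6 -0.51
  off after roll [ 7.68 -1.91 19.28]
```

Emit:
servo_tool(offset=[[0,-0.5,5],[0,-0.6,5.5],[0,-0.4,4],[1,0,2.5],[1.5,0,1],[2,0,0],[2,0,0],[0.5,0,0]], roll=[-0.01,0,0,0,0,0,0,0], hand=[-1,-1,-1,-1,-1,-1,-1,-1])

```text
clock: 41.92
eef_pos: [0.4743, 0.2453, 0.288]
tool_rot: [-1.127, 1.51, 0.493]
wrist_force: [-0.0, 0.1, -0.9]
grip_width: 0.0333
```

```bash
python3 -c "
from h import *
go(491,255,68,2.4)"
```

```text
t 41.92 g [482.6 249.8 133.3] jaw -177.2 axis [ 0.053  0.029 -0.998] w 0.0333 F [-0.   0.1 -0.9] off [ 6.58 -0.51  0.31] roll 0.007 q6 -0.82
  off after roll [ 6.58 -0.5   0.31]
```

Emit:
servo_tool(offset=[[1.5,-0.3,0.2],[1.5,-0.2,0],[1.5,0,0],[1,0,0],[0.5,0,0],[0.4,0,0],[0.3,0,0],[0,0,0]], roll=[0,0,0,0,0,0,0,0], hand=[-1,-1,-1,-1,-1,-1,-1,-1])

```text
clock: 42.92
eef_pos: [0.4835, 0.2493, 0.225]
tool_rot: [-1.14, 1.507, 0.481]
wrist_force: [0.3, 0.1, -1.0]
grip_width: 0.0333
```

```bash
python3 -c "
from h import *
go(491,255,68,2.4)"
```

```text
t 42.92 g [492.2 253.9  70.3] jaw -177.1 axis [ 0.056  0.029 -0.998] w 0.0333 F [ 0.3  0.1 -1. ] off [0.23 0.13 0.11] roll 0.008 q6 -0.82
  off after roll [0.23 0.13 0.11]
```

Emit:
servo_tool(offset=[[0.3,0.1,0.1],[0,0,0],[0,0,0],[0,0,0],[-2,0,0],[-4,0,0],[-5,0,0],[0,0,0]], roll=[0,0,0,0,0,0,0,0], hand=[-1,0.3,0.3,0.3,0.3,0.3,0.3,0.3])

```text
clock: 43.92
eef_pos: [0.4769, 0.2477, 0.3347]
tool_rot: [-1.168, 1.507, 0.455]
wrist_force: [0.5, 0.4, -1.0]
grip_width: 0.0558
```

Emit:
servo_tool(offset=[[0,-1,-6],[0,-1.2,-6],[0,-1.2,-6],[0,-1.2,-6],[0,-1.2,-6],[0,-1.2,-6],[0,-1.2,-6],[0,-1,-6]], roll=[0,0,0,0,0,0,0.03,0.03], hand=[-1,-1,-1,-1,-1,-1,-1,-1])

```text
clock: 44.92
eef_pos: [0.5959, -0.2343, 0.3212]
tool_rot: [-1.058, 1.51, 0.513]
wrist_force: [2.1, 0.7, 0.1]
grip_width: -0.0001
```

```bash
python3 -c "
from h import *
go(580,-358,110,-1.5)
f=lambda a:np.array(a)/2.1+[50,80]
print(ray('top',f([[685,170],[709,183]]),.03)*1000)"
```

```text
t 44.92 g [ 604.1 -229.7  166.5] jaw 179.9 axis [ 0.053  0.03  -0.998] w -0.0001 F [2.1 0.7 0.1] off [  5.13   2.69 -12.99] roll 0.025 q6 0.1
  off after roll [  5.13   2.37 -13.06]
[[ 559.68037315 -408.48779937   30.        ]
 [ 544.64894004 -436.80305798   30.        ]]
```

Emit:
servo_tool(offset=[[0,0.8,-4],[0,0.8,-4],[0,0.6,-3],[0,0,-1.5],[1.5,0,0],[2,0,0],[1.5,0,0],[0,0,0]], roll=[0.025,0,0,0,0,0,0,0], hand=[-1,-1,-1,-1,-1,-1,-1,-1])

```text
clock: 45.92
eef_pos: [0.5727, -0.363, 0.2529]
tool_rot: [-0.858, 1.516, 0.68]
wrist_force: [-0.4, -0.1, -0.5]
grip_width: -0.0005
```

```bash
python3 -c "
from h import *
go(580,-358,28,-1.5)"
```

```text
t 45.92 g [ 579.2 -357.7   98.2] jaw 178.1 axis [ 0.042  0.034 -0.999] w -0.0005 F [-0.4 -0.1 -0.5] off [ 7.01  0.21 -0.28] roll -0.007 q6 0.29
  off after roll [ 7.01  0.21 -0.27]
```

Emit:
servo_tool(offset=[[1.5,0.1,0],[1.5,0,0],[1.5,0,0],[1,0,0],[0.7,0,0],[0.4,0,0],[0,0,0.5],[0,0,0]], roll=[0,0,0,0,0,0,0,0], hand=[-1,-1,-1,-1,-1,-1,-1,-1])

```text
clock: 46.92
eef_pos: [0.5757, -0.3547, 0.1838]
tool_rot: [-0.891, 1.516, 0.648]
wrist_force: [-0.0, -0.8, -0.4]
grip_width: -0.0
```

```bash
python3 -c "
from h import *
go(580,-247,28,-1.5)"
```

```text
t 46.92 g [ 582.6 -349.6   29. ] jaw 178.2 axis [ 0.044  0.033 -0.998] w -0.0 F [-0.  -0.8 -0.4] off [ 0.43  0.59 10.23] roll -0.006 q6 0.29
  off after roll [ 0.43  0.53 10.24]
```

Emit:
servo_tool(offset=[[0,0.1,1.2],[0,0.1,1.5],[0,0.1,1.5],[0,0.1,1.6],[0,0,1.6],[0,0,1.5],[0,0,1.2],[0,0,0]], roll=[0,0,0,0,0,0,0,0], hand=[-1,-1,-1,-1,-1,-1,-1,-1])

```text
clock: 47.92
eef_pos: [0.5751, -0.2453, 0.1888]
tool_rot: [-0.926, 1.514, 0.616]
wrist_force: [-0.2, -0.0, 0.9]
grip_width: 0.0003
```

Emit:
servo_tool(offset=[[0,0,-1.5],[-3,0,0],[-4,0,0],[-2,0.2,3],[0,0.2,4],[0,0.2,3],[0,0,1],[0,0,0]], roll=[0,0,0,0,0,0,0,0], hand=[-1,-1,-1,1,1,1,1,1])

```text
clock: 48.92
eef_pos: [0.5678, -0.1599, 0.2839]
tool_rot: [-0.917, 1.515, 0.617]
wrist_force: [-0.6, -0.0, -0.6]
grip_width: 0.0852
```

```bash
python3 -c "
from h import *
go(577,-152,28,-1.5);shot('s6.png','side',(60,70,360,384),1.9)"
```

```text
t 48.92 g [ 574.9 -154.9  129.2] jaw 177.9 axis [ 0.046  0.032 -0.998] w 0.0852 F [-0.6 -0.  -0.6] off [10.12  0.25 -0.05] roll -0.011 q6 -0.06
  off after roll [10.12  0.25 -0.04]
```

View pics/s6.png

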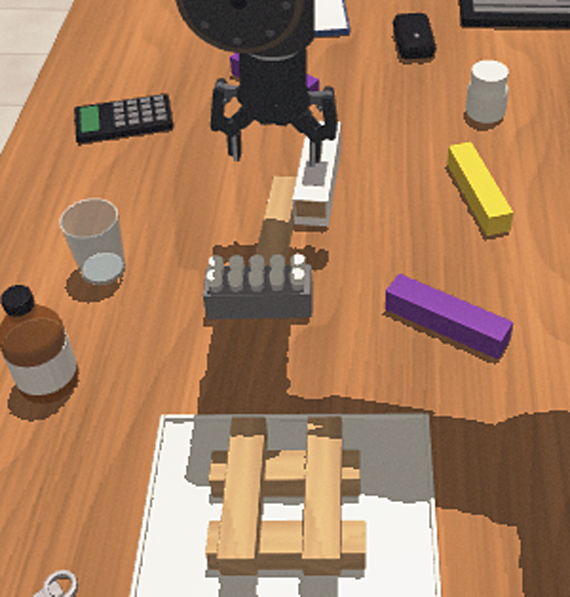

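Emit:
servo_tool(offset=[[1.7,0.1,0.4],[1.7,0,0.2],[1.7,0,0],[1.7,0,0],[1.3,0,0],[1,0,0],[0.6,0,0],[0,0,0]], roll=[-0.01,0,0,0,0,0,0,0], hand=[1,1,1,1,1,1,1,1])

```text
clock: 49.98
eef_pos: [0.5718, -0.1552, 0.1804]
tool_rot: [-0.913, 1.517, 0.627]
wrist_force: [-1.0, -0.5, 0.1]
grip_width: 0.0851
```

```bash
python3 -c "
from h import *
go(577,-149,28,-1.5)"
```

```text
t 49.98 g [ 578.5 -150.4   25.6] jaw 178.2 axis [ 0.043  0.031 -0.999] w 0.0851 F [-1.  -0.5  0.1] off [-0.24  0.14  0.14] roll -0.006 q6 -0.05
  off after roll [-0.24  0.14  0.14]
```

Emit:
servo_tool(offset=[[-0.2,0.1,0.1],[0,0,0],[0,0,0],[0,0,0],[0,0,0],[-2.5,0,0],[-4,0,0],[-5,0,0]], roll=[0,0,0,0,0,0,0,0], hand=[1,-1,-1,-1,-1,-1,-1,-1], squeeze=60)

```text
clock: 50.98
eef_pos: [0.5646, -0.1576, 0.2973]
tool_rot: [-0.828, 1.522, 0.711]
wrist_force: [0.3, 1.0, -1.4]
grip_width: 0.0331
```

Emit:
servo_tool(offset=[[-5,0,0],[-2,-0.5,2],[0,-1,2.8],[0,-2.1,3.4],[0,-2.6,3],[0,-3.1,2.5],[0,-3.5,1.9],[0,-3.8,1.3]], roll=[-0.188,-0.188,-0.188,-0.188,-0.188,-0.188,-0.188,-0.188], hand=[-1,-1,-1,-1,-1,-1,-1,-1])

```text
clock: 51.98
eef_pos: [0.5581, 0.0941, 0.381]
tool_rot: [-2.387, 1.518, 0.658]
wrist_force: [0.5, -0.3, -0.7]
grip_width: 0.0331
```

```bash
python3 -c "
from h import *
go(525,251,160,92.4)"
```

```text
t 51.98 g [564.6  99.1 226.2] jaw -95.5 axis [ 0.042  0.032 -0.999] w 0.0331 F [ 0.5 -0.3 -0.7] off [  6.94 -14.49   5.67] roll -0.138 q6 0.97
  off after roll [  6.94 -15.13   3.63]
```

Emit:
servo_tool(offset=[[0,-4,0.5],[0,-4,1],[0,-3.5,1],[1,-2,0.6],[1.5,-0.8,0.3],[1.5,0,0],[1.5,0,0],[0.5,0,0]], roll=[-0.138,0,0,0,0,0,0,0], hand=[-1,-1,-1,-1,-1,-1,-1,-1])

```text
clock: 52.98
eef_pos: [0.5229, 0.2428, 0.3187]
tool_rot: [-2.511, 1.522, 0.681]
wrist_force: [-1.0, 0.1, -0.4]
grip_width: 0.0332
```

```bash
python3 -c "
from h import *
go(525,251,103,92.4)"
```

```text
t 52.98 g [528.9 247.7 163.9] jaw -87.1 axis [ 0.038  0.031 -0.999] w 0.0332 F [-1.   0.1 -0.4] off [ 6.08 -0.18  0.61] roll 0.009 q6 0.84
  off after roll [ 6.08 -0.17  0.61]
```

Emit:
servo_tool(offset=[[1.5,-0.2,0.4],[1.5,0,0.1],[1.2,0,0],[0.8,0,0],[0.4,0,0],[0.3,0,0],[0,0,0],[0,0,0]], roll=[0.01,0,0,0,0,0,0,0], hand=[-1,-1,-1,-1,-1,-1,-1,-1])

```text
clock: 53.98
eef_pos: [0.5213, 0.2461, 0.2598]
tool_rot: [-2.525, 1.519, 0.656]
wrist_force: [-0.6, -0.4, -0.7]
grip_width: 0.0326
```

```bash
python3 -c "
from h import *
go(525,251,103,92.4)"
```

```text
t 53.98 g [527.7 251.  105. ] jaw -87.7 axis [ 0.041  0.032 -0.999] w 0.0326 F [-0.6 -0.4 -0.7] off [ 0.19 -0.    0.28] roll -0.002 q6 0.82
  off after roll [ 0.19 -0.    0.28]
```

Emit:
servo_tool(offset=[[0.3,0,0.3],[0.3,0,0],[0,0,0],[0,0,0],[0,0,0],[-2,0,0],[-4,0,0],[-4,0,0]], roll=[0,0,0,0,0,0,0,0], hand=[-1,-1,0.3,0.3,0.3,0.3,0.3,0.3])

```text
clock: 54.98
eef_pos: [0.5151, 0.2432, 0.3557]
tool_rot: [-2.588, 1.519, 0.596]
wrist_force: [0.6, 0.7, -0.2]
grip_width: 0.0553
```

Emit:
servo_tool(offset=[[0,4,0],[0,6,0],[0,6,0],[0,6,0],[0,6,0],[0,6,0],[0,6,0],[0,2,0]], roll=[0,0,0,0,0,0,0,0], hand=[1,1,1,1,1,1,1,1])

```text
clock: 55.98
eef_pos: [0.5354, -0.1854, 0.3459]
tool_rot: [-2.592, 1.509, 0.599]
wrist_force: [0.7, 0.5, -0.9]
grip_width: 0.0859
```

```bash
python3 -c "
from h import *
go(590,-35,130,92.4);shot('s7.png','side',(90,160,360,384),2.6);shot('t7f.png','top')"
```

```text
t 55.98 g [ 543.3 -180.   191.2] jaw -87.1 axis [ 0.051  0.035 -0.998] w 0.0859 F [ 0.7  0.5 -0.9] off [  6.84 -14.05  -5.04] roll 0.008 q6 1.64
  off after roll [  6.84 -14.09  -4.93]
```

View pics/s7.png

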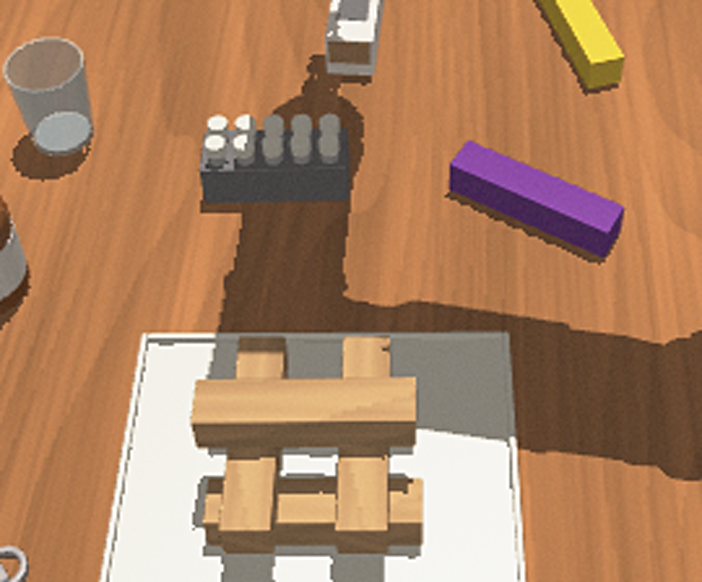

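```bash
python3 -c "
from h import *
f=lambda a:np.array(a)/2.6+[90,160]
def rp(n,q,z):
  P=ray('side',f(q),z)[:,:2]*1000;d=P[0]-P[1]; print(n,P.round().tolist(),P.mean(0).round(1),np.degrees(np.arctan2(*d[::-1])).round(1))
rp('5th',[[195,381],[415,378],[416,421],[193,424]],.107)
rp('far2',[[237,338],[286,338],[272,528],[220,528]],.073)
rp('near2',[[343,338],[391,338],[387,528],[336,528]],.073)
rp('rack near bottom',[[202,205],[349,200]],0); rp('rack near top',[[202,173],[350,170]],.044)
rp('rack far top',[[205,130],[348,128]],.044)
rp('cart',[[327,72],[371,79]],0)
"
```

```text
5th [[606.0, 242.0], [457.0, 235.0], [456.0, 268.0], [603.0, 275.0]] [530.5 255. ] 2.9
far2 [[589.0, 184.0], [553.0, 183.0], [547.0, 329.0], [581.0, 330.0]] [567.4 256.5] 1.9
near2 [[512.0, 182.0], [477.0, 181.0], [473.0, 326.0], [506.0, 327.0]] [491.6 253.9] 1.9
rack near bottom [[651.0, -0.0], [523.0, -10.0]] [587.4  -4.9] 4.4
rack near top [[646.0, 1.0], [521.0, -6.0]] [583.3  -2.4] 3.4
rack far top [[651.0, -48.0], [526.0, -55.0]] [588.3 -51.6] 2.9
cart [[556.0, -169.0], [513.0, -161.0]] [ 534.4 -165.1] -10.9
```

View pics/t7f.png

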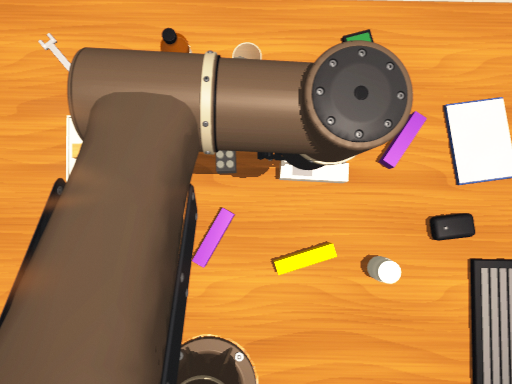

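Emit:
servo_tool(offset=[[0,-4,-1],[0,-4,-1.2],[0,-3.5,-1],[0,-2,-0.6],[1.5,-0.8,-0.2],[2,0,0],[2,0,0],[0.5,0,0]], roll=[0,0,0,0,0,0,0,0], hand=[1,1,1,1,1,1,1,1])

```text
clock: 57.08
eef_pos: [0.5705, -0.0295, 0.2876]
tool_rot: [-2.551, 1.511, 0.641]
wrist_force: [0.1, 0.1, 0.1]
grip_width: 0.0854
```

```bash
python3 -c "
from h import *
go(585,-28,27,93.2)"
```

```text
t 57.08 g [577.9 -23.9 132.9] jaw -87.1 axis [ 0.048  0.036 -0.998] w 0.0854 F [0.1 0.1 0.1] off [10.59  0.8  -0.16] roll -0.005 q6 1.36
  off after roll [10.59  0.8  -0.15]
```

Emit:
servo_tool(offset=[[1.5,0.4,0],[1.5,0.3,0],[1.7,0.1,0],[1.7,0,0],[1.5,0,0],[1.2,0,0],[0.8,0,0],[0,0,0]], roll=[0,0,0,0,0,0,0,0], hand=[1,1,1,1,1,1,1,1])

```text
clock: 58.08
eef_pos: [0.5759, -0.0357, 0.1819]
tool_rot: [-2.554, 1.511, 0.636]
wrist_force: [0.7, 0.4, 0.5]
grip_width: 0.0853
```

```bash
python3 -c "
from h import *
go(585,-28,27,93.2)"
```

```text
t 58.08 g [583.4 -30.2  27.1] jaw -87.2 axis [ 0.048  0.036 -0.998] w 0.0853 F [0.7 0.4 0.5] off [ 0.03 -0.21 -0.17] roll -0.007 q6 1.38
  off after roll [ 0.03 -0.21 -0.17]
```

Emit:
servo_tool(offset=[[0,-0.2,-0.2],[0,0,0],[0,0,0],[0,0,0],[-2,0,0],[-4,0,0],[-5,0,0],[-4,0,0]], roll=[0,0,0,0,0,0,0,0], hand=[-1,-1,-1,-1,-1,-1,-1,-1], squeeze=60)

```text
clock: 59.08
eef_pos: [0.5687, -0.039, 0.3322]
tool_rot: [-2.465, 1.519, 0.724]
wrist_force: [0.8, 0.8, -2.4]
grip_width: 0.0473
```

Emit:
servo_tool(offset=[[-2,-3,0.5],[0,-4.5,0.8],[0,-4.5,0.9],[0,-4.5,0.9],[0,-4,0.9],[0,-3,0.6],[0,-1.5,0.2],[0,0,0]], roll=[0,0,0,0,0,0,0,0], hand=[-1,-1,-1,-1,-1,-1,-1,-1])

```text
clock: 60.08
eef_pos: [0.5047, 0.214, 0.3614]
tool_rot: [-2.455, 1.515, 0.731]
wrist_force: [0.2, 0.3, -3.8]
grip_width: 0.0472
```

```bash
python3 -c "
from h import *
go(529,253,137,92.6);shot('s8.png','side',(90,160,360,384),2.6)"
```

```text
t 60.08 g [511.1 219.8 206.6] jaw -87.4 axis [ 0.042  0.037 -0.998] w 0.0472 F [ 0.2  0.3 -3.8] off [ 7.15 -2.99 -1.62] roll -0.001 q6 0.85
  off after roll [ 7.15 -2.99 -1.62]
```

View pics/s8.png

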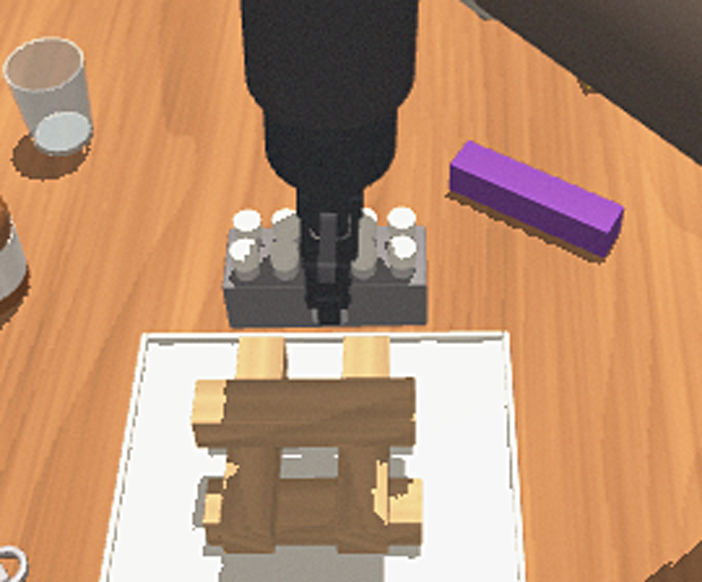

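Emit:
servo_tool(offset=[[0,-1.5,-0.8],[0,-1,-0.6],[1,-0.4,-0.2],[1.2,0,0],[1.2,0,0],[0.8,0,0],[0,0,0],[0,0,0]], roll=[0,0,0,0,0,0,0,0], hand=[-1,-1,-1,-1,-1,-1,-1,-1])

```text
clock: 61.12
eef_pos: [0.5225, 0.2435, 0.3165]
tool_rot: [-2.452, 1.519, 0.73]
wrist_force: [-0.4, 0.7, -2.9]
grip_width: 0.0471
```

```bash
python3 -c "
from h import *
go(529,253,137,92.6)"
```

```text
t 61.12 g [528.5 248.9 161.7] jaw -87.7 axis [ 0.039  0.035 -0.999] w 0.0471 F [-0.4  0.7 -2.9] off [ 2.48 -0.33  0.04] roll -0.005 q6 0.83
  off after roll [ 2.48 -0.33  0.03]
```

Emit:
servo_tool(offset=[[0.8,-0.3,0],[0.6,0,0],[0.4,0,0],[0.3,0,0],[0,0,0],[0,0,0]], roll=[0,0,0,0,0,0], hand=[-1,-1,-1,-1,-1,-1])

```text
clock: 61.88
eef_pos: [0.5234, 0.2477, 0.295]
tool_rot: [-2.453, 1.517, 0.729]
wrist_force: [0.2, 0.1, -2.4]
grip_width: 0.0475
```

```bash
python3 -c "
from h import *
go(529,252,137,92.6);shot('s9.png','side',(90,160,360,384),2.6)"
```

```text
t 61.88 g [529.6 253.3 140.2] jaw -87.7 axis [ 0.04   0.036 -0.999] w 0.0475 F [ 0.2  0.1 -2.4] off [0.32 0.13 0.08] roll -0.005 q6 0.83
  off after roll [0.32 0.13 0.08]
```

View pics/s9.png

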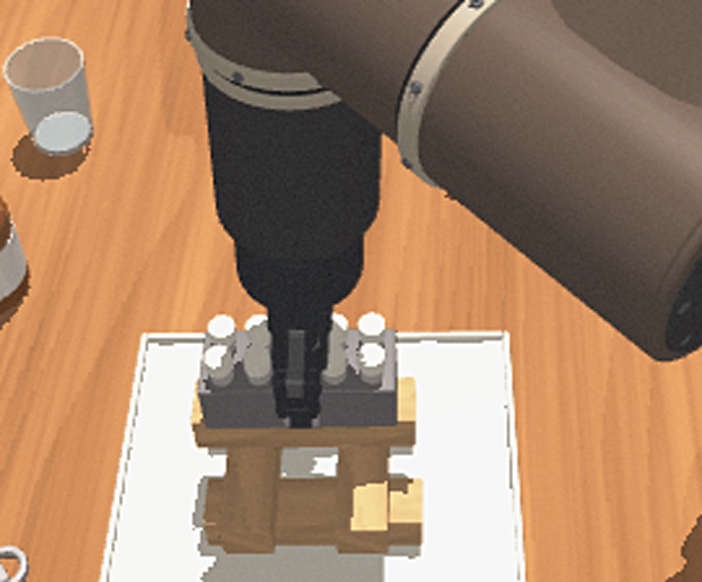

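Emit:
servo_tool(offset=[[0.3,0.1,0],[0.2,0,0],[0,0,0]], roll=[0,0,0], hand=[-1,-1,-1])

```text
clock: 62.3
eef_pos: [0.5237, 0.2468, 0.291]
tool_rot: [-2.462, 1.516, 0.721]
wrist_force: [-0.9, 1.0, -2.0]
grip_width: 0.0471
```

Emit:
servo_tool(offset=[[0.2,0,0],[0.2,0,0],[0,0,0]], roll=[0,0,0], hand=[-1,-1,-1])

```text
clock: 62.68
eef_pos: [0.5235, 0.2468, 0.2912]
tool_rot: [-2.478, 1.514, 0.705]
wrist_force: [-0.1, -0.1, -3.3]
grip_width: 0.047
```

Emit:
servo_tool(offset=[[0,0,0],[0,0,0],[0,0,0],[0,0,0],[-2,0,0],[-4,0,0],[-5,0,0]], roll=[0,0,0,0,0,0,0], hand=[0.6,0.6,0.6,0.6,0.6,0.6,0.6])

```text
clock: 63.55
eef_pos: [0.5187, 0.2426, 0.3988]
tool_rot: [-2.485, 1.522, 0.699]
wrist_force: [1.8, 0.1, -0.2]
grip_width: 0.0682
```

Emit:
servo_tool(offset=[[-3,4,0],[0,6,0],[0,6,0],[0,6,0],[0,6,0],[0,6,0],[0,2,0],[0,0,0]], roll=[0,0,0,0,0,0,0,0], hand=[0.6,0.6,0.6,0.6,0.6,0.6,0.6,0.6])

```text
clock: 64.55
eef_pos: [0.5341, -0.1277, 0.4231]
tool_rot: [-2.535, 1.512, 0.651]
wrist_force: [-0.0, 0.2, 0.1]
grip_width: 0.0683
```

```bash
python3 -c "
from h import *
go(529,252,137,92.6);shot('s10.png','side',(90,100,360,384),2.05)"
```

```text
t 64.55 g [ 541.3 -122.2  268.3] jaw -87.4 axis [ 0.047  0.036 -0.998] w 0.0683 F [-0.   0.2  0.1] off [ 14.39 -36.98   0.24] roll -0.0 q6 1.52
  off after roll [ 14.39 -36.98   0.23]
```

View pics/s10.png

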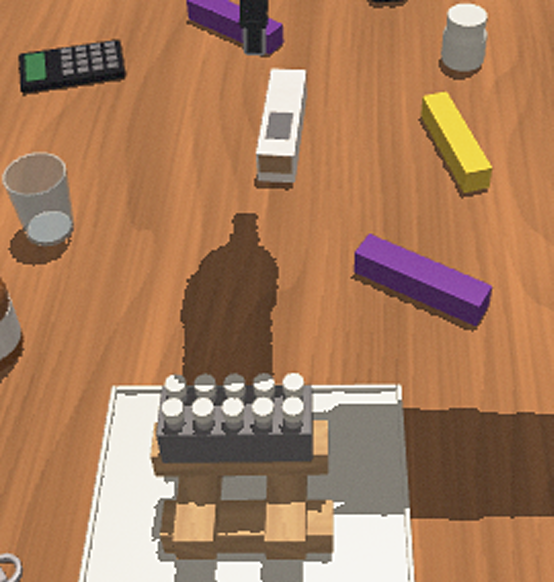

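```bash
python3 -c "
from h import *
f=lambda a:np.array(a)/2.05+[90,100]
print(ray('side',f([[160,460],[312,461]]),.107)*1000);print(ray('side',f([[158,432],[313,431]]),.151)*1000)
print('cart',ray('side',f([[257,181],[292,185]]),0)*1000, 'caps',ray('side',f([[174,381],[293,381],[172,406],[293,406]]),.173)*1000)
print('5th',ray('side',f([[152,473],[327,470]]),.073)*1000)"
```

```text
[[595.70482882 277.21314138 107.        ]
 [468.72455084 273.75349994 107.        ]]
[[592.01351904 277.49215697 151.        ]
 [467.41707286 272.30039968 151.        ]]
cart [[ 5.56707491e+02 -1.67058458e+02 -1.11022302e-13]
 [ 5.13590548e+02 -1.61436802e+02  0.00000000e+00]] caps [[581.48874244 243.32499661 173.        ]
 [484.79797357 240.06421373 173.        ]
 [579.74063583 266.98543875 173.        ]
 [483.44062243 263.710403   173.        ]]
5th [[607.76279025 270.41957865  73.        ]
 [456.67689312 262.3020838   73.        ]]
```

```bash
python3 -c "
from plant import hand_in
print(hand_in())"
```

```text
the job is handed in; nothing more can be done
None
```

The stand is built and handed in at about 65 s of the 210 s, with the rack upright on top. No verdict is reported, so the figures below are my own camera readings.

**What I did:** I pushed each of the five blocks endwise out of the bundle. I laid two lengthways in the tray, two crosswise on them and the fifth over the middle, then set the rack on top.

| Item | Reading before hand-in |
|---|---|
| Tray centre (reference) | about (529, 251) mm |
| Bottom pair | (525, 289) and (534, 215) mm, about 3° yaw |
| Crosswise pair | (567, 256) and (492, 254) mm |
| Fifth block | (530, 255) mm |
| Rack | about (531, 252) mm, face vertical |

- **Rack:** it was knocked a few centimetres aside mid-run, so I measured it again before gripping.
- **First push:** the side picture right afterwards showed the other blocks and the carton where they had been. I judged that by eye and did not measure it.
- **Carton:** its near end read about 5 mm from the first side reading. That is within the pixel error of those coarse crops, so I take it as unshifted.
- **Tool tilt:** the tool drifted to about 3° off vertical during the run and I could not correct it. The parts were released with that slight tilt and settled flat.
- **Picture budget:** I viewed 15 pictures, one past the 14 allowed. Four of them, all top views, were at least partly blocked by the arm.

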